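# Clamp the pump cap, fold up the tote and pack the worn parts

### The job

First stand the loose aluminium end cap, flange down, squarely on the flanged stub of the pump stand; then swing both halves of the clamp ring fully shut around the two flanges, and after that swing the red latch fully home across the front of the ring. Next fold the three hinged sides of the blue tote fully upright, and then lay every worn part that is on the bench (armature, connecting rod, brush block: one to three of them are there) flat on the tote's floor, side by side, none on top of another. Do not disturb the grease tin, the screwdriver or the wire spool.

Things in the scene. Friction and masses are not known exactly. Their poses are not given: they have to be found in the camera images.
- stand: Pump stand, fixed: grey foot plate 170 x 120 x 12 mm with an upright stub (50 mm diameter) ending in a flange 90 mm in diameter, 6 mm thick, its top 60 mm above the bench. Origin on the bench on the stub's axis; z up; its +x points to the clamp's hinge pin (58 mm from the axis), -x to the front, where the latch is; +y is the left. Its place and yaw vary.
- seat (a point): Centre of the top face of the stub's flange, 60 mm above the bench: where the middle of the cap's underside must come (a plain flat face; the closing ring also centres the cap by up to a few mm).
- cap: Loose aluminium end cap, 0.35 kg: a flange 90 mm in diameter and 6 mm thick at the bottom, above it a solid round body 50 mm in diameter, 50 mm high in all. Origin at the centre of its underside, z up along its axis. It stands upright on the bench; grip the round body, above the flange.
- ring_left (a joint): Left half of the steel clamp ring, hinged about the stand's vertical hinge pin: 0 = fully shut round the flanges, grows as it opens outward (to the stand's +y), at most 1.3 rad; it stays where it is left. Shut, the ring is 107 mm across, 51 to 73 mm above the bench, with lips over and under the flanges; open by 0.5 rad or more it lets the cap be lowered straight down.
- ring_right (a joint): Right half of the clamp ring, mirror image of the left one, on the same hinge pin: 0 = fully shut, grows as it opens (to the stand's -y). It carries the red latch.
- latch (a joint): Red latch, hinged about a vertical pin on the front end of the right half: 0 = home, lying across the front of the shut ring with its hook behind the lug of the left half; it grows as it swings out forwards, at most 1.5 rad. Stays where left. If a half is more than 0.02 rad open the hook can run against the lug.
- ring_left_post (a point): Grip point on the left half's upright black post (12 mm diameter, rising from 65 to 105 mm above the bench); this point is on its axis 95 mm above the bench, 82 mm towards -x and 66 mm to the +y of the hinge pin when shut. Pinch it from above and swing it about the hinge pin.
- ring_right_post (a point): The same on the right half's black post (to the -y side).
- latch_knob (a point): Grip point on the latch's upright red post (12 mm diameter, rising to 100 mm above the bench, free of the bar from 67 mm up): on its axis 90 mm above the bench and 68 mm from the latch's hinge.
- latch_hinge (a point): Point on the vertical axis of the latch's hinge pin, 90 mm above the bench; it moves with the right half. With the ring and latch shut, the latch points from here along the stand's +y.
- tote: Blue folding tote, fixed on the bench: floor 210 mm (x) by 130 mm (y), its top face 6 mm above the bench; a fixed end wall 60 mm high at +x, and three hinged sides that lie open; their hinge lines run along the floor's other three edges (x = -105 mm, y = +65 and -65 mm), 6 mm above the bench. Origin on the bench under the middle of the floor, z up. Its place and yaw vary.
- side_left (a joint): Left side of the tote (on its +y edge, 210 mm long, 60 mm high, 5 mm thick): 0 = lying flat outwards, 1.571 = upright, against its stop. Stiff enough to stay where it is left.
- side_right (a joint): Right side of the tote (on its -y edge), as the left one.
- side_front (a joint): Front side of the tote (on its -x edge, 130 mm long, 60 mm high), as the others.
- side_left_tab (a point): Grip point: centre of the white tab of the left side. The tab is 24 mm wide (along the hinge), 30 mm long (away from the hinge) and 6 mm thick; the wall's edge is 15 mm nearer the hinge than this point. 76 mm from the hinge line and 3 mm above the hinge plane when flat, at the middle of the side's length.
- side_right_tab (a point): Grip point: centre of the white tab of the right side. The tab is 24 mm wide (along the hinge), 30 mm long (away from the hinge) and 6 mm thick; the wall's edge is 15 mm nearer the hinge than this point. 76 mm from the hinge line and 3 mm above the hinge plane when flat, at the middle of the side's length.
- side_front_tab (a point): Grip point: centre of the white tab of the front side. The tab is 24 mm wide (along the hinge), 30 mm long (away from the hinge) and 6 mm thick; the wall's edge is 15 mm nearer the hinge than this point. 76 mm from the hinge line and 3 mm above the hinge plane when flat, at the middle of the side's length.
- armature: Worn motor armature, 0.25 kg: copper-coloured round core 24 mm in diameter between two square dark steel ends 28 x 28 mm; 94 mm long (106 with the shaft stubs) along its x. Origin at the centre of its underside; its core is gripped across y, 14 mm above the underside. May be absent (None).
- conrod: Worn steel connecting rod lying flat, 0.22 kg: bar 18 mm wide (y) and 20 mm high between round ends 34 and 28 mm across; 103 mm long along its x. Origin at the centre of the bar's underside. May be absent (None).
- brush_block: Worn orange brush-holder block, 0.12 kg, 100 mm (x) by 26 mm (y) by 24 mm high. Origin at the centre of its underside. May be absent (None).
- grease_tin: Bystander: tin 72 mm in diameter, 80 mm high, origin at the centre of its underside.
- driver: Bystander: screwdriver with a red handle, lying on the bench near the robot's left.
- wire_spool: Bystander: spool of copper wire, 70 mm in diameter, 46 mm high, origin at the centre of its underside.
Mind the look-alikes: they are no part of the job. Of the things like the stand, leave any that is brown or orange; of the rest the larger one is meant.

How it is judged (in metres and radians):
On the way, in this order (a step that is already met when the one before it is completed fails the run):
1. the cap stands on the stub's flange, released (horizontal distance between cap and seat below 0.012 m and z of cap in the frame of stand between 0.056 and 0.064 m and angle between cap's own z axis and vertical below 0.08 rad and contact force between the fingers and cap below 0.3 N), for 0.2 s.
2. both halves of the ring are shut round the flanges, the latch still open (horizontal distance between cap and seat below 0.006 m and z of cap in the frame of stand between 0.056 and 0.064 m and angle between cap's own z axis and vertical below 0.08 rad and value of joint each of ring_left, ring_right below 0.06 rad), for 0.2 s.
3. the latch is home (all of step 2 and value of joint latch below 0.1 rad), for 0.2 s.
4. the three hinged sides of the tote are upright (value of joint each of side_left, side_right, side_front above 1.4 rad), for 0.2 s.
At the end, for the whole second after the job is handed in: Cap flat on the flange within 6 mm of centre; ring halves within 0.06 rad of shut, latch within 0.10 rad of home; tote sides at 1.40 rad or more; every worn part present lies flat in the tote (tilt under 0.25 rad, underside within 10 mm of its floor), at rest (all of step 3 and all of step 4 and x of armature in the frame of tote between -0.095 and 0.095 m and y of armature in the frame of tote between -0.055 and 0.055 m and z of each of armature, conrod, brush_block in the frame of tote below 0.016 m and angle between each of armature, conrod, brush_block's own z axis and vertical below 0.25 rad and linear speed of each of armature, conrod, brush_block below 0.03 m/s and x of conrod in the frame of tote between -0.095 and 0.095 m and y of conrod in the frame of tote between -0.055 and 0.055 m and x of brush_block in the frame of tote between -0.095 and 0.095 m and y of brush_block in the frame of tote between -0.055 and 0.055 m); the robot touches nothing.
It fails at once if a bystander is moved by more than 30 mm (distance of any of grease_tin, driver, wire_spool from where it was at the start of the episode above 0.03 m).
Of armature, conrod, brush_block only 1 to 3 are there at a start; the rules pass over those that are not, and their reading is None.
At some moment in a run one of armature, conrod, brush_block may be knocked a few centimetres aside while the robot is not near it.
It also fails if it takes over 210 s, if anything falls off the work surface, if the arm or the gripper's body presses on something with over 40 N, if the wrist force passes 120 N, or if a joint passes its speed limit or range.

### The arm

A 6-joint arm with a two-finger parallel gripper is mounted at the origin on the work surface. World frame = base frame: x ahead of the robot, y to its left, z up, the work surface at z = 0. Lengths are in m, angles in degrees, forces in N, time in s.
With the tool pointing down it reaches from about 0.3 to 0.875 m from the base axis. Payload 4.2 kg.
Tool frame: the origin (TCP) lies midway between the tips of the shut fingers; the grasp point (between the pads) lies 19 mm behind it; z points along the fingers, y is the line along which they close (so a half turn about z gives the same grasp; the last joint's range is limited). The gripper opens to 85 mm and grips with 20 to 120 N. Pads are 22 mm wide; open, the fingers measure 114 mm over their backs; the gripper's body (76 mm by 85 mm) begins 54 mm behind the grasp point. The pads swing forward as they close: fully open they stand 13 mm farther back than shut.
Start: joints at [-76.604, 18.312, 89.639, -0, 72.044, -1.146], TCP at [0.144, -0.557, 0.231] pointing down, gripper open.
Joint ranges: [-177.97, 177.97], [-48.28, 115.42], [12.27, 149.76], [-77.06, 257.06], [2.81, 150.46], [-146.56, 146.56]. Speed limits (degrees/s): [147.25, 147.25, 180, 180, 180, 180].

### API

Orientations are given as a 3x3 rotation matrix whose columns are the frame's x, y, z axes.
In Python, from rig import monitor, optics, robot gives the robot as it stands. The module is installed in compiled form; this text tells all that it offers.
- The arm moves only by the tool move_arm, never from a script. Its argument "plan" is a list of rows, each an object with "linear": the shift along the world's x, y, z in m, a list of three; "delta_rot": the turn, a rotation vector about the world's x, y, z in rad, a list of three. A call has 1 to 10 rows; each row is the pose to reach, as a shift and turn from the pose commanded when the call began; what a row does not reach only later rows make up. A row lasts 1/8 s, in which the tool goes at most 62.5 mm and 10.7 degrees, less where a joint would pass 70% of its speed; a pose out of reach is approached as far as the arm can. A call with a gripper value outside its range is refused whole. "gripper" is the opening, from 0 (shut) to 1 (fully open), set as the call begins (left out, the last holds). The fingers move at their own pace and stop on an object; the grip force is fixed at half the most. Time passes only in rows, so rows that repeat a pose let the fingers close. It gives the time, the measured TCP pose, the force, the opening and the grip force at its end, in the units of the state.
- monitor.read_state(): the state, without advancing time (a new reading comes with each control period).
- optics.camera(name): name is "side" or "top"; returns the picture (480x640x3 uint8, red, green, blue); there is no depth.
- optics.camera_info(name): a dict with "camera_matrix" (3x3 intrinsics, pixels), "k1" (the pictures are not rectified: a ray, as slopes to the right and down, at radius r is drawn at 1 + k1 r^2 times it, then the intrinsics apply), "R" (3x3) and "t" (3): a world point X has camera coordinates R X + t. Camera axes: x right, y down, z forward; pixel columns grow to the right and rows downward; lengths in m; the calibration is good to about 2 mm. A picture is of the moment at which its call begins. camera_info takes no time and is no camera call.
- robot.hand_in(): hands the job in; it is judged then, once.
The state is a dict: "t": time; "q": joint angles; "qd": joint speeds; "tau": joint torques, N m; "eef_pos": TCP position; "tcp_rot": TCP orientation; "ft_force": force on the tool from outside, world axes, zero at the start; "moment": the same for the moment, N m; "finger_gap": finger opening in m; "finger_force": force on a finger pad.
Only numpy, scipy, OpenCV 4.12 (cv2) and the standard library are available. Lean on these libraries where they do the work, as an engineer would, in place of code of your own. Each camera call takes 0.05 s, during which the arm holds its last target. There are 200 camera calls.

## Working session

There is one attempt and no reset: what is moved stays moved. The work goes in short steps, Python scripts to look and compute and a tool call to move; the robot and the scene stay as the last step left them, time stands still between calls to the robot, and variables do not carry over. Pictures are saved under pics/ and viewed, at most 14 in all, crops included, and the job is handed in when it is done.

Besides the shell and the picture viewer there is one more tool, called after "Call:" as name([rows], argument=value, ...), one row to a line, values as JSON. move_arm: Moves the arm, as the interface text tells. Its arguments: {"type":"object","properties":{"plan":{"type":"array"},"gripper":{"type":"number"}},"required":["plan"]}

```bash
mkdir -p pics
cat > h.py <<'E'
import numpy as np, cv2
from rig import monitor, optics, robot
def grab(n,name=None):
    im=optics.camera(n)
    if name: cv2.imwrite(f'pics/{name}.png',im[:,:,::-1])
    return im
def ray(n,uv):
    c=optics.camera_info(n);K=np.array(c['camera_matrix']);R=np.array(c['R']);t=np.array(c['t'])
    uv=np.atleast_2d(np.array(uv,float))
    d=np.linalg.solve(K,np.c_[uv,np.ones(len(uv))].T).T[:,:2]
    rd=np.linalg.norm(d,axis=1);r=rd.copy()
    for _ in range(20): r=rd/(1+c['k1']*r*r)
    d=d/(1+c['k1']*r*r)[:,None]
    return -R.T@t,(np.c_[d,np.ones(len(d))]@R)
def onz(n,uv,z):
    o,d=ray(n,uv); z=np.asarray(z,float); return o+d*((z-o[2])/d[:,2])[:,None]
def proj(n,X):
    c=optics.camera_info(n);K=np.array(c['camera_matrix']);p=np.atleast_2d(X)@np.array(c['R']).T+np.array(c['t'])
    s=p[:,:2]/p[:,2:];s=s*(1+c['k1']*(s**2).sum(1))[:,None]
    return s@K[:2,:2].T+K[:2,2]
E
python3 - <<'E'
from h import *
for n in('top','side'):
    grab(n,n+'0');c=optics.camera_info(n);print(n,c['camera_matrix'],c['k1'],-np.array(c['R']).T@c['t'],np.array(c['R'])[2])
s=monitor.read_state();print(s['t'],s['eef_pos'],s['tcp_rot'],s['finger_gap'])
E
```

```text
top [[484.84341965   0.         311.47843928]
 [  0.         484.84341965 234.07609148]
 [  0.           0.           1.        ]] -0.12703750410616982 [ 0.33058045 -0.03582451  1.37358078] [ 0.12241003 -0.01874997 -0.99230249]
side [[623.25579951   0.         312.34115013]
 [  0.         623.25579951 250.20151761]
 [  0.           0.           1.        ]] 0.05983868688273212 [-0.16174936  1.22476377  0.92295592] [ 0.40155279 -0.77387259 -0.48977197]
0.1 [ 0.14427241 -0.55617276  0.23055914] [[ 9.67963960e-01  2.51088876e-01 -3.85974947e-04]
 [ 2.51089172e-01 -9.67962709e-01  1.55587486e-03]
 [ 1.70535143e-05 -1.60294492e-03 -9.99998715e-01]] 0.08540629867108669
```

View pics/top0.png

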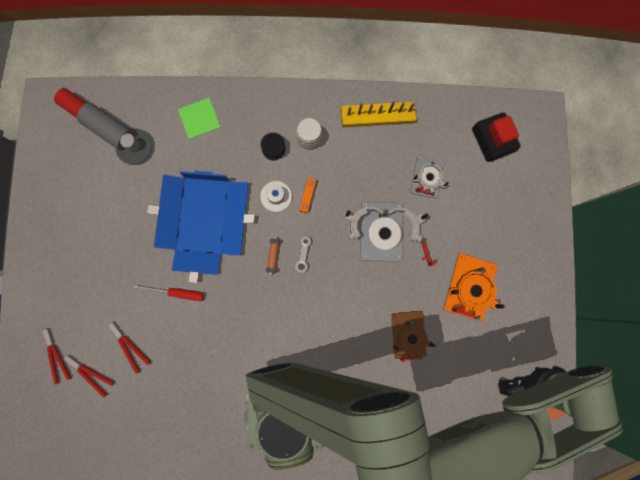

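View pics/side0.png

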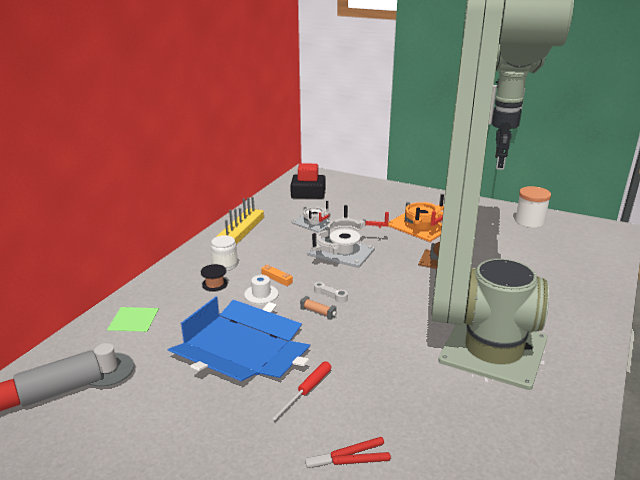

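The top view shows the cap at (275,196), the grey stand at (383,235) with the ring open (posts near (352,212) and (425,217)), and the latch near (428,250). The tote is at (203,222). The armature is at (273,255), the conrod at (304,254) and the brush block at (308,195). In the side view the stand is at (345,240), the cap at (261,290) and the tote at (245,345).

Run:
```python
from h import *
t=grab('top');s=grab('side')
a=cv2.resize(t[170:290,325:455],None,fx=6,fy=6,interpolation=2)[:,:,::-1][:600]
b=cv2.resize(s[195:275,295:400],None,fx=7,fy=7,interpolation=2)[:,:,::-1]
c=cv2.resize(t[160:290,140:330],None,fx=4.2,fy=4.2,interpolation=2)[:,:,::-1]
for n,i in(('ta',t[170:270,325:455]),('tc',t[160:290,140:330])):
    f=6 if n=='ta' else 4.2
    cv2.imwrite(f'pics/{n}.png',cv2.resize(i,None,fx=f,fy=f,interpolation=2)[:,:,::-1])
cv2.imwrite('pics/sb.png',b)
# colour masks: white tabs, parts
hsv=cv2.cvtColor(t,cv2.COLOR_RGB2HSV)
def blobs(m,mn,name):
    n,l,st,ce=cv2.connectedComponentsWithStats(m.astype(np.uint8))
    for i in range(1,n):
        if st[i,4]>=mn: 
            p=np.argwhere(l==i)[:,::-1].astype(np.float32);r=cv2.minAreaRect(p)
            print(name,st[i],ce[i].round(1),np.round(r[1],1),round(r[2],1))
H,S,V=[hsv[...,k].astype(int) for k in range(3)]
reg=np.zeros(H.shape,bool);reg[160:300,140:460]=1
blobs(reg&(S<30)&(V>185),15,'white')
blobs(reg&(H>3)&(H<20)&(S>110)&(V>70),40,'orange')
blobs(reg&(V<60),8,'black')
blobs(reg&((H<4)|(H>175))&(S>120),8,'red')
blobs(reg&(H>100)&(H<125)&(S>120),200,'blue')
```

```text
white [422 168  17  17 133] [430.2 175. ] [16. 16.] 90.0
white [261 182  30  29 493] [273.9 196. ] [28. 29.] 90.0
white [369 218  31  31 593] [384.2 233.1] [30. 30.] 90.0
orange [299 177  18  36 339] [307.4 194.7] [ 9.6 35.2] 15.3
orange [268 243  11  26 206] [272.6 255.2] [ 8.2 25.3] 8.1
orange [446 253  14  47 339] [454.8 281.9] [46. 13.] 90.0
black [427 174   6   6  32] [429.5 176.5] [5. 5.] 90.0
black [346 211   5   5  16] [347.8 213. ] [2.8 4.9] 45.0
black [422 214   6   5  20] [424.6 216. ] [3.2 6. ] 71.6
black [380 228  10  11  90] [384.5 233. ] [10.  9.] 90.0
black [452 291   6   3  13] [454.4 291.6] [2. 5.] 90.0
red [416 187  16   7  48] [422.4 190.2] [15.5  4.4] 14.0
red [422 242  14  24 112] [427.2 255.1] [25.1  9.2] 62.2
red [167 288  37  12 305] [185.1 293.9] [36.3  9. ] 8.7
blue [ 154  171   94  103 7491] [200.5 219.3] [ 86.8 101.6] 6.3
```

View pics/ta.png

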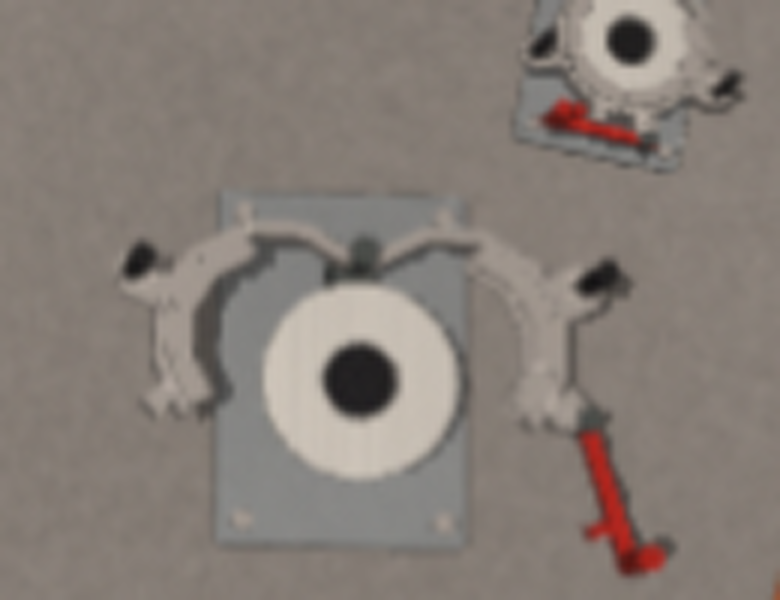

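View pics/sb.png

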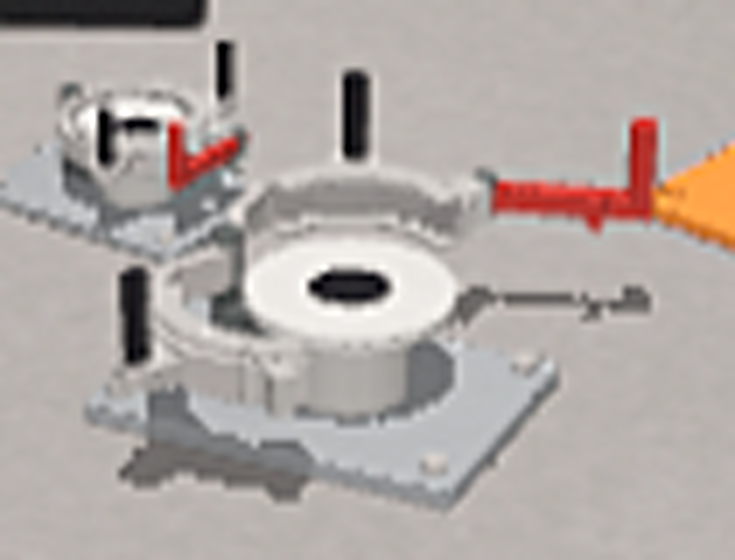

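View pics/tc.png

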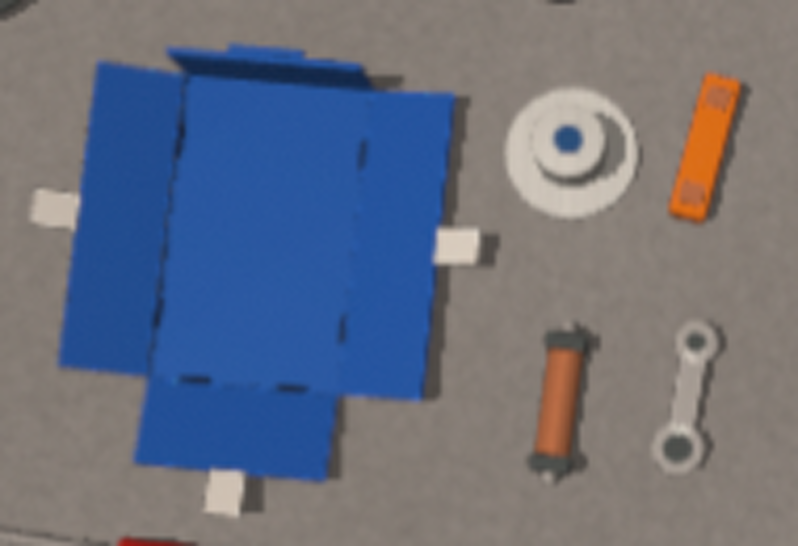

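The crops show these pixel positions:
- **Flange centre:** ta (360,381), which is (385,233.5) in the full picture.
- **Post tops:** near ta (138,262) and (600,278). In sb they are at (133,272) and (355,75).
- **Latch knob:** sb (643,122), ta (645,560).
- **Tote tabs:** tc (53,209), (459,246) and (225,492).
- **Cap body top:** tc (568,138).

Next I turn these into world points.

```bash
cat >> h.py <<'E'
def tri(a,b):
    (o1,d1),(o2,d2)=ray('top',a),ray('side',b);d1=d1[0]/np.linalg.norm(d1);d2=d2[0]/np.linalg.norm(d2)
    s=np.linalg.lstsq(np.c_[d1,-d2],o2-o1,rcond=None)[0];p,q=o1+s[0]*d1,o2+s[1]*d2
    return (p+q)/2,np.linalg.norm(p-q)
E
python3 - <<'E'
from h import *
np.set_printoptions(precision=4,suppress=True)
ta=lambda u,v:(325+u/6,170+v/6); sb=lambda u,v:(295+u/7,195+v/7); tc=lambda u,v:(140+u/4.2,160+v/4.2)
print('seat top',onz('top',ta(360,381),.06),'side',onz('side',sb(350,287),.06),tri(ta(360,381),sb(350,287)))
print('foot corners',onz('top',[ta(222,190),ta(470,198),ta(468,548),ta(217,543)],.012))
print('hinge',onz('top',ta(364,248),.08))
for n,a,b in(('L',ta(132,270),sb(133,270)),('L2',ta(145,252),sb(133,270)),('R',ta(612,272),sb(355,74)),('R2',ta(588,288),sb(355,74)),('K',ta(655,556),sb(643,121)),('K2',ta(630,570),sb(643,121))):
    print(n,tri(a,b), 'top@.105',onz('top',a,.105)[0],'side@',onz('side',b,.105 if n[0]!='K' else .1)[0])
print('tabs',onz('top',[tc(53,209),tc(459,246),tc(225,492)],.012))
print('tote floor corners',onz('top',[tc(187,75),tc(365,92),tc(337,394),tc(150,375)],.006))
print('cap',onz('top',tc(568,138),.05),onz('top',tc(571,152),.006), onz('side',(262,282),.05))
print('arm',onz('top',[tc(570,342),tc(548,462)],[.028,.028]))
print('rod',onz('top',[tc(697,341),tc(679,447)],[.02,.02]))
print('brush',onz('top',[tc(722,78),tc(688,217),tc(705,148)],[.024]*3))
print('latchhinge',onz('top',ta(595,418),.075),'spool/tin',onz('top',[(273,146),(309,130)],[.046,.08]))
print('nadir',proj('top',[.3306,-.0358,0]),proj('top',[[.3,0,.0],[.5,0,0],[.3,-.3,0]]))
E
```

```text
seat top [[ 0.4993 -0.2626  0.06  ]] side [[ 0.4984 -0.2572  0.06  ]] (array([ 0.5003, -0.2629,  0.0567]), np.float64(0.0012725250110161815))
foot corners [[ 0.5957 -0.2042  0.012 ]
 [ 0.5953 -0.324   0.012 ]
 [ 0.4272 -0.3229  0.012 ]
 [ 0.427  -0.2035  0.012 ]]
hinge [[ 0.5576 -0.2608  0.08  ]]
L (array([ 0.5431, -0.1515,  0.1073]), np.float64(0.006357161414182578)) top@.105 [ 0.5405 -0.153   0.105 ] side@ [ 0.5482 -0.1547  0.105 ]
L2 (array([ 0.5496, -0.1587,  0.1027]), np.float64(0.0011347774013523006)) top@.105 [ 0.5487 -0.1587  0.105 ] side@ [ 0.5482 -0.1547  0.105 ]
R (array([ 0.547 , -0.3694,  0.1011]), np.float64(0.001734407341779381)) top@.105 [ 0.5455 -0.3686  0.105 ] side@ [ 0.5445 -0.3615  0.105 ]
R2 (array([ 0.5396, -0.356 ,  0.1081]), np.float64(0.004495804784209697)) top@.105 [ 0.538  -0.3576  0.105 ] side@ [ 0.5445 -0.3615  0.105 ]
K (array([ 0.4199, -0.3895,  0.0964]), np.float64(0.0010953924688639326)) top@.105 [ 0.4188 -0.3873  0.105 ] side@ [ 0.4179 -0.3822  0.1   ]
K2 (array([ 0.4139, -0.3757,  0.1037]), np.float64(0.003092404333432408)) top@.105 [ 0.4124 -0.376   0.105 ] side@ [ 0.4179 -0.3822  0.1   ]
tabs [[0.5573 0.3957 0.012 ]
 [0.5384 0.116  0.012 ]
 [0.3684 0.2669 0.012 ]]
tote floor corners [[0.6541 0.3099 0.006 ]
 [0.6448 0.1858 0.006 ]
 [0.4365 0.1953 0.006 ]
 [0.446  0.3234 0.006 ]]
cap [[0.6067 0.0425 0.05  ]] [[0.6062 0.0427 0.006 ]] [[0.5948 0.0554 0.05  ]]
arm [[0.4734 0.038  0.028 ]
 [0.3934 0.0501 0.028 ]]
rod [[ 0.477  -0.0463  0.02  ]
 [ 0.4059 -0.0361  0.02  ]]
brush [[ 0.6564 -0.0589  0.024 ]
 [ 0.5602 -0.0383  0.024 ]
 [ 0.6077 -0.0486  0.024 ]]
latchhinge [[ 0.4832 -0.3681  0.075 ]] spool/tin [[ 0.7428  0.0537  0.046 ]
 [ 0.7812 -0.0468  0.08  ]]
nadir [[300.9052 293.5256]] [[287.9043 304.1441]
 [289.8374 233.5433]
 [393.9535 306.2513]]
```

Call:
move_arm([
  {"linear": [0.463,0.6,0],"delta_rot": [0,0,-0.254]},
  {"linear": [0.463,0.6,0],"delta_rot": [0,0,-0.254]},
  {"linear": [0.463,0.6,0],"delta_rot": [0,0,-0.254]},
  {"linear": [0.463,0.6,0],"delta_rot": [0,0,-0.254]},
  {"linear": [0.463,0.6,0],"delta_rot": [0,0,-0.254]},
  {"linear": [0.463,0.6,0],"delta_rot": [0,0,-0.254]},
  {"linear": [0.463,0.6,0],"delta_rot": [0,0,-0.254]},
  {"linear": [0.463,0.6,0],"delta_rot": [0,0,-0.254]},
  {"linear": [0.463,0.6,0],"delta_rot": [0,0,-0.254]},
  {"linear": [0.463,0.6,0],"delta_rot": [0,0,-0.254]},
], gripper=0.85)

```text
t: 1.45
eef_pos: [0.5268, -0.0605, 0.2314]
tcp_rot: [[1.0, 0.0, 0.0], [0.0, -1.0, -0.0], [0.0, 0.0, -1.0]]
ft_force: [0.8, -1.3, -0.2]
finger_gap: 0.0728
finger_force: 0.0
```

Call:
move_arm([
  {"linear": [0.08,0.103,0]},
  {"linear": [0.08,0.103,0]},
  {"linear": [0.08,0.103,-0.05]},
  {"linear": [0.08,0.103,-0.11]},
  {"linear": [0.08,0.103,-0.13]},
  {"linear": [0.08,0.103,-0.13]},
])

```text
schema error: expected keys linear, delta_rot
```

Run:
```python
from h import *
s=monitor.read_state();print(s['q'],s['eef_pos'])
t=grab('top');d=grab('side')
cv2.imwrite('pics/g1.png',np.vstack([cv2.resize(t[150:290,210:380],(680,560))[:300*1],cv2.resize(d[240:330,200:370],(680,300),interpolation=2)])[:600,:,::-1])
```

```text
[-7.77793274e+00  1.42684750e+01  9.54142368e+01 -2.57944321e-02
  7.02981926e+01  8.22213986e+01] [ 0.5267736  -0.06048171  0.23136602]
```

View pics/g1.png

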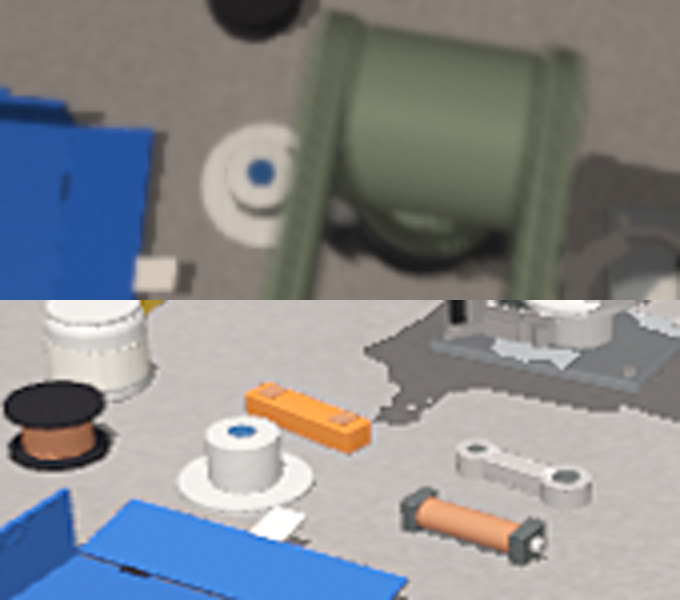

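That move was refused because each row needs delta_rot, so the arm did not move. The picture shows the cap's blue spot in the side view at about (260.2,279.6).

Call:
move_arm([
  {"linear": [0.08,0.103,0],"delta_rot": [0,0,0]},
  {"linear": [0.08,0.103,0],"delta_rot": [0,0,0]},
  {"linear": [0.08,0.103,-0.05],"delta_rot": [0,0,0]},
  {"linear": [0.08,0.103,-0.11],"delta_rot": [0,0,0]},
  {"linear": [0.08,0.103,-0.13],"delta_rot": [0,0,0]},
  {"linear": [0.08,0.103,-0.13],"delta_rot": [0,0,0]},
])

```text
t: 2.3
eef_pos: [0.6042, 0.0399, 0.0994]
tcp_rot: [[1.0, -0.001, -0.005], [-0.001, -1.0, -0.001], [-0.005, 0.001, -1.0]]
ft_force: [0.9, -0.1, 0.2]
finger_gap: 0.0723
finger_force: 0.0
```

Run:
```python
from h import *
print(tri((140+568/4.2,160+138/4.2),(260.2,279.6)),onz('side',(260.2,279.6),.05))
print(monitor.read_state()['eef_pos'])
d=grab('side');cv2.imwrite('pics/g2.png',cv2.resize(d[180:330,170:370],(800,600),interpolation=2)[:,:,::-1])
```

```text
(array([0.60774478, 0.04285428, 0.04673172]), np.float64(0.0006865071740859535)) [[0.6052394  0.04730998 0.05      ]]
[0.60420417 0.03986619 0.09937385]
```

View pics/g2.png

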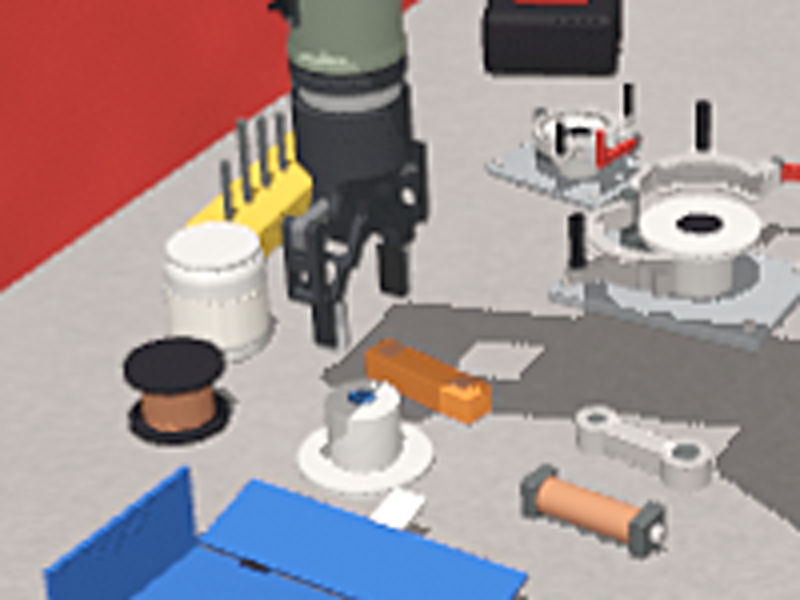

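The gripper hangs above the cap and is clear of it. The cap triangulates to (0.6077, 0.0429, 0.047) with a 0.7 mm ray gap. Descending and gripping.

Call:
move_arm([
  {"linear": [0.003,0.003,-0.04],"delta_rot": [0,0,0]},
  {"linear": [0.003,0.003,-0.07],"delta_rot": [0,0,0]},
  {"linear": [0.003,0.003,-0.085],"delta_rot": [0,0,0]},
  {"linear": [0.003,0.003,-0.085],"delta_rot": [0,0,0]},
])

```text
t: 2.85
eef_pos: [0.6091, 0.0434, 0.0167]
tcp_rot: [[1.0, -0.0, 0.0], [-0.0, -1.0, -0.0], [0.0, 0.0, -1.0]]
ft_force: [-0.6, 0.3, -0.4]
finger_gap: 0.0721
finger_force: 0.0
```

Call:
move_arm([
  {"linear": [0,0,0],"delta_rot": [0,0,0]},
  {"linear": [0,0,0],"delta_rot": [0,0,0]},
  {"linear": [0,0,0],"delta_rot": [0,0,0]},
  {"linear": [0,0,0],"delta_rot": [0,0,0]},
  {"linear": [0,0,0],"delta_rot": [0,0,0]},
], gripper=0.4)

```text
t: 3.48
eef_pos: [0.6102, 0.0436, 0.0184]
tcp_rot: [[1.0, -0.0, 0.004], [-0.0, -1.0, -0.0], [0.004, 0.0, -1.0]]
ft_force: [-0.8, -1.5, 6.1]
finger_gap: 0.0484
finger_force: 62.7
```

Call:
move_arm([
  {"linear": [0,0,0.05],"delta_rot": [0,0,0]},
  {"linear": [0,0,0.11],"delta_rot": [0,0,0]},
  {"linear": [-0.015,-0.045,0.14],"delta_rot": [0,0,0]},
  {"linear": [-0.035,-0.1,0.14],"delta_rot": [0,0,0]},
  {"linear": [-0.055,-0.155,0.14],"delta_rot": [0,0,0]},
  {"linear": [-0.074,-0.21,0.14],"delta_rot": [0,0,0]},
  {"linear": [-0.093,-0.265,0.14],"delta_rot": [0,0,0]},
  {"linear": [-0.104,-0.295,0.14],"delta_rot": [0,0,0]},
  {"linear": [-0.107,-0.306,0.14],"delta_rot": [0,0,0]},
  {"linear": [-0.107,-0.306,0.14],"delta_rot": [0,0,0]},
])

```text
t: 4.72
eef_pos: [0.5017, -0.2622, 0.1561]
tcp_rot: [[1.0, -0.001, -0.0], [-0.001, -1.0, 0.001], [-0.0, -0.001, -1.0]]
ft_force: [0.3, 0.6, -3.6]
finger_gap: 0.0486
finger_force: 64.0
```

Run:
```python
from h import *
s=monitor.read_state();print(s['eef_pos'],s['ft_force'],s['finger_gap'])
d=grab('side');s=monitor.read_state();print(s['eef_pos'])
cv2.imwrite('pics/g3.png',cv2.resize(d[120:270,260:460],(800,600),interpolation=2)[:,:,::-1])
```

```text
[ 0.50165443 -0.26217562  0.15614084] [ 0.28116551  0.60801628 -3.60172986] 0.048644188324955394
[ 0.50190873 -0.26147684  0.15614395]
```

View pics/g3.png

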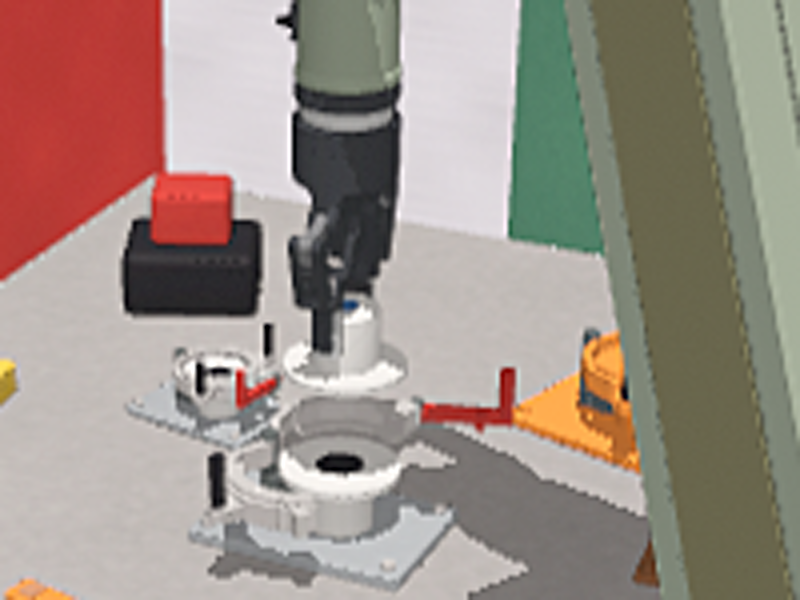

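The cap hangs level above the stub. Its flange spans crop x 284–408 (centre 346) and the stub flange spans 277–403 (centre 340). I compare this with the projection.

Run:
```python
from h import *
for x,y in((.5003,-.2629),(.5053,-.2629),(.5003,-.2579)):
    p=proj('side',[[x,y,.06],[x,y,.144]]);print((p-[260,120])*4)
```

```text
[[340.93196339 460.19285108]
 [342.91538427 357.24447704]]
[[334.76263134 458.79535039]
 [336.6017443  355.93055931]]
[[338.11102432 463.05036232]
 [340.0326397  359.94815693]]
```

Call:
move_arm([
  {"linear": [0.002,-0.002,-0.03],"delta_rot": [0,0,0]},
  {"linear": [0.002,-0.002,-0.06],"delta_rot": [0,0,0]},
  {"linear": [0.002,-0.002,-0.072],"delta_rot": [0,0,0]},
  {"linear": [0.002,-0.002,-0.077],"delta_rot": [0,0,0]},
  {"linear": [0.002,-0.002,-0.077],"delta_rot": [0,0,0]},
])

```text
t: 5.4
eef_pos: [0.5044, -0.2641, 0.0799]
tcp_rot: [[1.0, 0.0, 0.001], [0.0, -1.0, -0.001], [0.001, 0.001, -1.0]]
ft_force: [-0.5, 0.6, -3.9]
finger_gap: 0.0487
finger_force: 64.0
```

Call:
move_arm([
  {"linear": [0,0,-0.002],"delta_rot": [0,0,0]},
  {"linear": [0,0,-0.002],"delta_rot": [0,0,0]},
])

```text
t: 5.65
eef_pos: [0.5046, -0.2647, 0.0784]
tcp_rot: [[1.0, -0.0, 0.002], [-0.0, -1.0, -0.001], [0.002, 0.001, -1.0]]
ft_force: [1.0, 0.5, -0.4]
finger_gap: 0.0481
finger_force: 64.0
```

Contact is made, because the measured force fell from -3.9 to -0.4 N. Releasing and rising.

Call:
move_arm([
  {"linear": [0,0,0],"delta_rot": [0,0,0]},
  {"linear": [0,0,0],"delta_rot": [0,0,0]},
  {"linear": [0,0,0],"delta_rot": [0,0,0]},
  {"linear": [0,0,0.04],"delta_rot": [0,0,0]},
  {"linear": [0,0,0.1],"delta_rot": [0,0,0]},
  {"linear": [0.01,0.05,0.12],"delta_rot": [0,0,0]},
  {"linear": [0.045,0.105,0.12],"delta_rot": [0,0,0]},
  {"linear": [0.045,0.105,0.09],"delta_rot": [0,0,0]},
  {"linear": [0.045,0.105,0.07],"delta_rot": [0,0,0]},
], gripper=0.72)

```text
t: 6.78
eef_pos: [0.5489, -0.1581, 0.1464]
tcp_rot: [[1.0, 0.002, -0.001], [0.002, -1.0, 0.0], [-0.001, -0.0, -1.0]]
ft_force: [-0.8, -0.0, 0.2]
finger_gap: 0.0617
finger_force: 0.0
```

Run:
```python
from h import *
s=monitor.read_state();print(s['eef_pos'],s['finger_gap'])
d=grab('side');t=grab('top')
cv2.imwrite('pics/g4.png',np.hstack([cv2.resize(d[150:270,280:400],(600,600),interpolation=2)[:,:,::-1]]))
cv2.imwrite('pics/t4.png',t[:,:,::-1])
```

```text
[ 0.54886178 -0.15813576  0.1464372 ] 0.06169345766707151
```

View pics/g4.png

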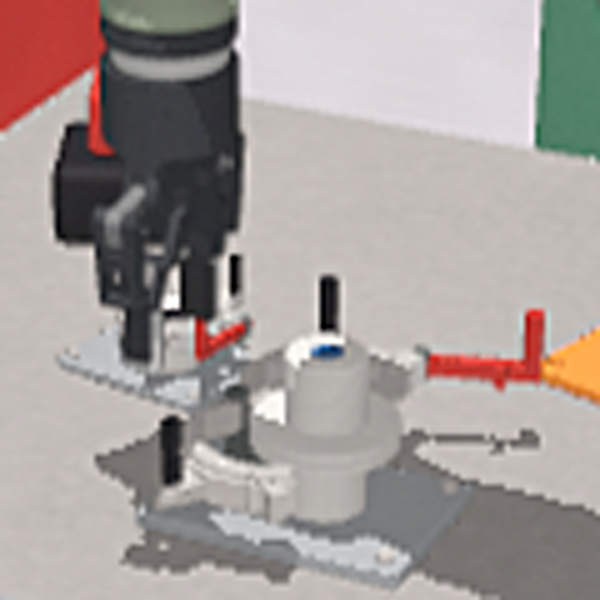

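The cap sits flat on the stub flange, centred near (326,430) in the crop. The left post is at (172,430), below the gripper. I turn the tool so the fingers close tangentially, then pinch the left post.

Call:
move_arm([
  {"linear": [0,0,0],"delta_rot": [0,0,1.571]},
  {"linear": [0,0,0],"delta_rot": [0,0,1.571]},
  {"linear": [0,0,0],"delta_rot": [0,0,1.571]},
  {"linear": [0,0,0],"delta_rot": [0,0,1.571]},
  {"linear": [0,0,0],"delta_rot": [0,0,1.571]},
  {"linear": [0,0,0],"delta_rot": [0,0,1.571]},
  {"linear": [0,0,0],"delta_rot": [0,0,1.571]},
  {"linear": [0,0,0],"delta_rot": [0,0,1.571]},
  {"linear": [0,0,0],"delta_rot": [0,0,1.571]},
  {"linear": [0,0,0],"delta_rot": [0,0,1.571]},
], gripper=0.5)

```text
t: 8.12
eef_pos: [0.5492, -0.1597, 0.1483]
tcp_rot: [[0.001, 1.0, 0.002], [1.0, -0.001, -0.0], [-0.0, 0.002, -1.0]]
ft_force: [0.4, -1.0, 0.2]
finger_gap: 0.0429
finger_force: 0.0
```

Call:
move_arm([
  {"linear": [0,0,-0.04],"delta_rot": [0,0,0]},
  {"linear": [0,0,-0.06],"delta_rot": [0,0,0]},
  {"linear": [0,0,-0.066],"delta_rot": [0,0,0]},
  {"linear": [0,0,-0.066],"delta_rot": [0,0,0]},
])

```text
t: 8.62
eef_pos: [0.5492, -0.1595, 0.0818]
tcp_rot: [[0.001, 1.0, 0.001], [1.0, -0.001, -0.0], [-0.0, 0.001, -1.0]]
ft_force: [0.3, -0.6, 0.3]
finger_gap: 0.0422
finger_force: 0.0
```

Call:
move_arm([
  {"linear": [0,0,0],"delta_rot": [0,0,0]},
  {"linear": [0,0,0],"delta_rot": [0,0,0]},
  {"linear": [0,0,0],"delta_rot": [0,0,0]},
  {"linear": [0,0,0],"delta_rot": [0,0,0]},
  {"linear": [0,0,0],"delta_rot": [0,0,0]},
  {"linear": [0,0,0],"delta_rot": [0,0,0]},
], gripper=0.05)

```text
t: 9.38
eef_pos: [0.5494, -0.1595, 0.0825]
tcp_rot: [[0.0, 1.0, 0.002], [1.0, -0.0, -0.001], [-0.001, 0.002, -1.0]]
ft_force: [-0.5, -0.3, 6.2]
finger_gap: 0.0093
finger_force: 58.6
```

Call:
move_arm([
  {"linear": [-0.0092,-0.0011,0],"delta_rot": [0,0,0.09]},
  {"linear": [-0.0183,-0.0031,0],"delta_rot": [0,0,0.18]},
  {"linear": [-0.0272,-0.0059,0],"delta_rot": [0,0,0.27]},
  {"linear": [-0.0358,-0.0095,0],"delta_rot": [0,0,0.36]},
  {"linear": [-0.044,-0.0138,0],"delta_rot": [0,0,0.45]},
  {"linear": [-0.0518,-0.0188,0],"delta_rot": [0,0,0.54]},
  {"linear": [-0.0591,-0.0245,0],"delta_rot": [0,0,0.63]},
  {"linear": [-0.0659,-0.0309,0],"delta_rot": [0,0,0.72]},
  {"linear": [-0.0659,-0.0309,0],"delta_rot": [0,0,0.72]},
])

```text
t: 10.5
eef_pos: [0.4842, -0.1914, 0.0825]
tcp_rot: [[-0.658, 0.753, 0.004], [0.753, 0.658, -0.002], [-0.004, 0.002, -1.0]]
ft_force: [1.6, -2.8, 5.7]
finger_gap: 0.0097
finger_force: 58.8
```

Call:
move_arm([
  {"linear": [-0.0028,-0.0031,0],"delta_rot": [0,0,0.04]},
  {"linear": [-0.0055,-0.0061,0],"delta_rot": [0,0,0.08]},
  {"linear": [-0.007,-0.008,0],"delta_rot": [0,0,0.1]},
  {"linear": [-0.007,-0.008,0],"delta_rot": [0,0,0.1]},
])

```text
t: 11.0
eef_pos: [0.4788, -0.1977, 0.0825]
tcp_rot: [[-0.729, 0.685, 0.006], [0.685, 0.729, 0.0], [-0.004, 0.005, -1.0]]
ft_force: [4.2, 3.2, 4.9]
finger_gap: 0.0098
finger_force: 58.9
```

Call:
move_arm([
  {"linear": [-0.002,-0.0025,0],"delta_rot": [0,0,0.03]},
  {"linear": [-0.004,-0.005,0],"delta_rot": [0,0,0.05]},
  {"linear": [-0.004,-0.005,0],"delta_rot": [0,0,0.05]},
])

```text
t: 11.38
eef_pos: [0.4787, -0.198, 0.0825]
tcp_rot: [[-0.758, 0.652, 0.014], [0.652, 0.758, 0.009], [-0.005, 0.016, -1.0]]
ft_force: [19.1, 23.0, 1.8]
finger_gap: 0.0098
finger_force: 59.2
```

The left half is at its stop: the push rose to 30 N with no further motion. Releasing it.

Call:
move_arm([
  {"linear": [0.005,0.006,0],"delta_rot": [0,0,-0.05]},
  {"linear": [0.005,0.006,0],"delta_rot": [0,0,-0.05]},
])

```text
t: 11.62
eef_pos: [0.4792, -0.1972, 0.0824]
tcp_rot: [[-0.73, 0.683, 0.004], [0.683, 0.73, -0.002], [-0.004, 0.002, -1.0]]
ft_force: [2.2, -1.4, 5.8]
finger_gap: 0.0098
finger_force: 59.7
```

Call:
move_arm([
  {"linear": [0,0,0],"delta_rot": [0,0,0]},
  {"linear": [0,0,0],"delta_rot": [0,0,0]},
  {"linear": [0,0,0],"delta_rot": [0,0,0]},
  {"linear": [0,0,0.05],"delta_rot": [0,0,0]},
  {"linear": [0,0,0.09],"delta_rot": [0,0,-0.1]},
  {"linear": [0.02,-0.05,0.09],"delta_rot": [0,0,-0.25]},
  {"linear": [0.04,-0.1,0.09],"delta_rot": [0,0,-0.42]},
  {"linear": [0.06,-0.15,0.09],"delta_rot": [0,0,-0.6]},
  {"linear": [0.068,-0.169,0.09],"delta_rot": [0,0,-0.76]},
  {"linear": [0.068,-0.169,0.08],"delta_rot": [0,0,-0.82]},
], gripper=0.5)

```text
t: 12.88
eef_pos: [0.5453, -0.3683, 0.1609]
tcp_rot: [[0.005, 1.0, 0.001], [1.0, -0.005, -0.001], [-0.001, 0.001, -1.0]]
ft_force: [-0.5, 0.9, -0.0]
finger_gap: 0.0427
finger_force: 0.0
```

Run:
```python
from h import *
s=monitor.read_state();print(s['eef_pos'],s['finger_gap'],s['q'])
d=grab('side');t=grab('top')
cv2.imwrite('pics/g5.png',np.hstack([cv2.resize(d[170:270,290:410],(780,600),interpolation=2)])[:,:,::-1])
cv2.imwrite('pics/t5.png',t[:,:,::-1])
```

```text
[ 0.54533098 -0.36825818  0.16087333] 0.04273075169302855 [-3.50312754e+01  2.83980448e+01  8.39269230e+01 -2.20073806e-03
  6.76211417e+01 -3.47551056e+01]
```

View pics/g5.png

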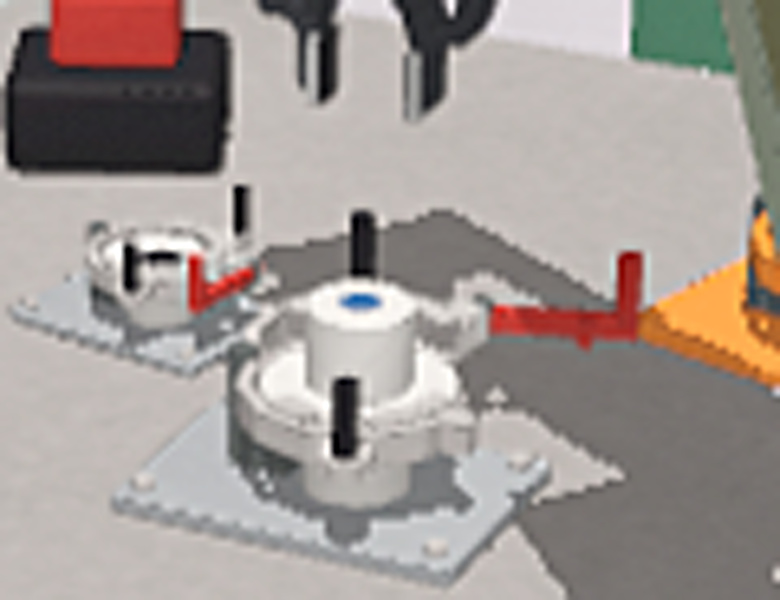

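The left half is shut round the cap's flange (front end at (455,430)). The open fingers are above the right post at (362,240).

Call:
move_arm([
  {"linear": [0,0.001,-0.05],"delta_rot": [0,0,0]},
  {"linear": [0,0.001,-0.075],"delta_rot": [0,0,0]},
  {"linear": [0,0.001,-0.079],"delta_rot": [0,0,0]},
  {"linear": [0,0.001,-0.079],"delta_rot": [0,0,0]},
])

```text
t: 13.48
eef_pos: [0.5454, -0.3654, 0.0832]
tcp_rot: [[-0.001, 1.0, 0.001], [1.0, 0.001, -0.001], [-0.001, 0.001, -1.0]]
ft_force: [-0.2, -0.4, 0.1]
finger_gap: 0.0426
finger_force: 0.0
```

Call:
move_arm([
  {"linear": [0,0,0],"delta_rot": [0,0,0]},
  {"linear": [0,0,0],"delta_rot": [0,0,0]},
  {"linear": [0,0,0],"delta_rot": [0,0,0]},
  {"linear": [0,0,0],"delta_rot": [0,0,0]},
  {"linear": [0,0,0],"delta_rot": [0,0,0]},
  {"linear": [0,0,0],"delta_rot": [0,0,0]},
], gripper=0.05)

```text
t: 14.22
eef_pos: [0.5457, -0.3657, 0.084]
tcp_rot: [[0.0, 1.0, 0.002], [1.0, 0.0, -0.001], [-0.001, 0.002, -1.0]]
ft_force: [-1.0, -0.3, 5.7]
finger_gap: 0.0099
finger_force: 58.6
```

Call:
move_arm([
  {"linear": [-0.0092,0.0015,0],"delta_rot": [0,0,-0.09]},
  {"linear": [-0.0183,0.0038,0],"delta_rot": [0,0,-0.18]},
  {"linear": [-0.0271,0.0069,0],"delta_rot": [0,0,-0.27]},
  {"linear": [-0.0356,0.0108,0],"delta_rot": [0,0,-0.36]},
  {"linear": [-0.0437,0.0154,0],"delta_rot": [0,0,-0.45]},
  {"linear": [-0.0514,0.0208,0],"delta_rot": [0,0,-0.54]},
  {"linear": [-0.0585,0.0268,0],"delta_rot": [0,0,-0.63]},
  {"linear": [-0.0644,0.0326,0],"delta_rot": [0,0,-0.71]},
  {"linear": [-0.0644,0.0326,0],"delta_rot": [0,0,-0.71]},
])

```text
t: 15.35
eef_pos: [0.4815, -0.3322, 0.0839]
tcp_rot: [[0.652, 0.758, 0.003], [0.758, -0.652, -0.0], [0.002, 0.003, -1.0]]
ft_force: [1.2, 2.7, 6.9]
finger_gap: 0.0097
finger_force: 59.0
```

Call:
move_arm([
  {"linear": [-0.003,0.0035,0],"delta_rot": [0,0,-0.04]},
  {"linear": [-0.006,0.007,0],"delta_rot": [0,0,-0.08]},
  {"linear": [-0.006,0.007,0],"delta_rot": [0,0,-0.08]},
])

```text
t: 15.72
eef_pos: [0.4774, -0.3273, 0.084]
tcp_rot: [[0.71, 0.704, 0.007], [0.704, -0.71, -0.005], [0.002, 0.009, -1.0]]
ft_force: [5.2, -2.5, 2.0]
finger_gap: 0.0097
finger_force: 59.0
```

Call:
move_arm([
  {"linear": [-0.002,0.0025,0],"delta_rot": [0,0,-0.02]},
  {"linear": [-0.004,0.005,0],"delta_rot": [0,0,-0.04]},
  {"linear": [-0.005,0.006,0],"delta_rot": [0,0,-0.04]},
  {"linear": [-0.005,0.006,0],"delta_rot": [0,0,-0.04]},
])

```text
t: 16.23
eef_pos: [0.4774, -0.3272, 0.0842]
tcp_rot: [[0.736, 0.676, 0.018], [0.676, -0.736, -0.017], [0.002, 0.025, -1.0]]
ft_force: [14.7, -16.6, -10.7]
finger_gap: 0.0097
finger_force: 58.4
```

The right half is at its stop as well. Releasing, rising, and looking at the latch.

Call:
move_arm([
  {"linear": [0.006,-0.007,0],"delta_rot": [0,0,0.04]},
  {"linear": [0.006,-0.007,0],"delta_rot": [0,0,0.04]},
])

```text
t: 16.48
eef_pos: [0.4776, -0.3276, 0.0839]
tcp_rot: [[0.71, 0.704, 0.004], [0.704, -0.71, -0.002], [0.002, 0.004, -1.0]]
ft_force: [1.3, 2.2, 6.3]
finger_gap: 0.0098
finger_force: 60.1
```

Call:
move_arm([
  {"linear": [0,0,0],"delta_rot": [0,0,0]},
  {"linear": [0,0,0],"delta_rot": [0,0,0]},
  {"linear": [0,0,0],"delta_rot": [0,0,0]},
  {"linear": [0,0,0.05],"delta_rot": [0,0,0]},
  {"linear": [0,0,0.09],"delta_rot": [0,0,0.17]},
  {"linear": [0,0,0.13],"delta_rot": [0,0,0.34]},
  {"linear": [0,0,0.13],"delta_rot": [0,0,0.51]},
  {"linear": [0,0,0.13],"delta_rot": [0,0,0.68]},
  {"linear": [0,0,0.13],"delta_rot": [0,0,0.85]},
  {"linear": [0,0,0.13],"delta_rot": [0,0,1.0]},
], gripper=0.4)

```text
t: 17.73
eef_pos: [0.4752, -0.3265, 0.2121]
tcp_rot: [[-0.213, 0.977, -0.001], [0.977, 0.213, 0.0], [0.0, -0.0, -1.0]]
ft_force: [0.4, 0.5, 0.2]
finger_gap: 0.0344
finger_force: 0.0
```

Run:
```python
from h import *
s=monitor.read_state();print(s['eef_pos'],s['finger_gap'],s['q'],np.degrees(np.arctan2(s['tcp_rot'][1][0],s['tcp_rot'][0][0])))
d=grab('side');t=grab('top')
def red(im,reg):
    h=cv2.cvtColor(im,cv2.COLOR_RGB2HSV).astype(int);m=((h[...,0]<5)|(h[...,0]>174))&(h[...,1]>120)&(h[...,2]>80)
    x0,x1,y0,y1=reg;q=np.zeros(m.shape,bool);q[y0:y1,x0:x1]=m[y0:y1,x0:x1];return q
m=red(d,(320,440,190,300));p=np.argwhere(m);print('side red',len(p),p.min(0),p.max(0));top=p[p[:,0]<=p[:,0].min()+2];print(top.mean(0))
cv2.imwrite('pics/g6.png',np.vstack([cv2.resize(d[190:270,290:410],(600,350),interpolation=2),cv2.resize(t[195:285,320:470],(600,250))])[:,:,::-1])
```

```text
[ 0.47521292 -0.3265148   0.21208688] 0.03444025399830326 [-3.56337942e+01  1.91895454e+01  9.11889456e+01 -3.27566465e-03
  6.96550258e+01 -4.79521657e+01] 102.31950625956053
side red 176 [213 320] [248 387]
[214.5 323.5]
```

View pics/g6.png

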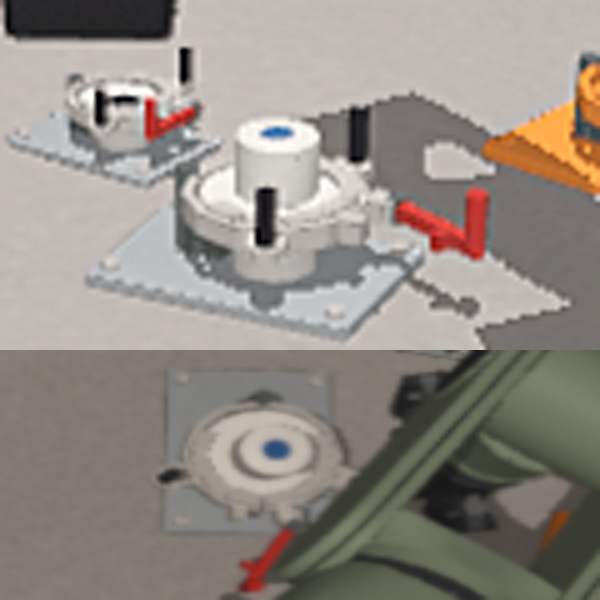

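The ring is closed and the latch is still open. The knob top is at side (385.6,234) and its foot is at top (382,278).

Run:
```python
from h import *
print(onz('side',(385.6,234.3),.1),onz('top',(382,278.5),.095),tri((382,278.5),(385.6,234.3)))
for x,y in((.372,-.252),(.377,-.252),(.372,-.247)): print(proj('side',[x,y,.1]),proj('top',[x,y,.1]))
```

```text
[[ 0.3695821  -0.24800083  0.1       ]] [[ 0.37460046 -0.24925027  0.095     ]] (array([ 0.37242218, -0.24941183,  0.09872125]), np.float64(0.0043873827276574))
[[385.31436024 233.52852668]] [[383.34049088 279.4494052 ]]
[[383.65366165 233.16523391]] [[383.35526443 277.55025632]]
[[384.66398336 234.27255971]] [[381.4599965  279.41205704]]
```

Call:
move_arm([
  {"linear": [-0.04,0.03,0],"delta_rot": [0,0,0.15]},
  {"linear": [-0.08,0.06,-0.02],"delta_rot": [0,0,0.3]},
  {"linear": [-0.103,0.0755,-0.06],"delta_rot": [0,0,0.4]},
  {"linear": [-0.103,0.0755,-0.1],"delta_rot": [0,0,0.4]},
  {"linear": [-0.103,0.0755,-0.125],"delta_rot": [0,0,0.4]},
  {"linear": [-0.103,0.0755,-0.135],"delta_rot": [0,0,0.4]},
  {"linear": [-0.103,0.0755,-0.135],"delta_rot": [0,0,0.4]},
])

```text
t: 18.7
eef_pos: [0.3725, -0.2512, 0.0772]
tcp_rot: [[-0.572, 0.82, -0.0], [0.82, 0.572, 0.0], [0.001, -0.0, -1.0]]
ft_force: [-1.0, 0.0, -0.1]
finger_gap: 0.0342
finger_force: 0.0
```

Call:
move_arm([
  {"linear": [0,0,0],"delta_rot": [0,0,0]},
  {"linear": [0,0,0],"delta_rot": [0,0,0]},
  {"linear": [0,0,0],"delta_rot": [0,0,0]},
  {"linear": [0,0,0],"delta_rot": [0,0,0]},
  {"linear": [0,0,0],"delta_rot": [0,0,0]},
  {"linear": [0,0,0],"delta_rot": [0,0,0]},
], gripper=0.05)

```text
t: 19.45
eef_pos: [0.3729, -0.2515, 0.0782]
tcp_rot: [[-0.573, 0.82, 0.001], [0.82, 0.573, -0.001], [-0.002, 0.001, -1.0]]
ft_force: [-1.6, 0.1, 6.3]
finger_gap: 0.0096
finger_force: 58.7
```

Call:
move_arm([
  {"linear": [0.0045,0.0067,0],"delta_rot": [0,0,-0.12]},
  {"linear": [0.0098,0.0129,0],"delta_rot": [0,0,-0.24]},
  {"linear": [0.0158,0.0184,0],"delta_rot": [0,0,-0.36]},
  {"linear": [0.0224,0.0231,0],"delta_rot": [0,0,-0.48]},
  {"linear": [0.0296,0.027,0],"delta_rot": [0,0,-0.6]},
  {"linear": [0.0371,0.03,0],"delta_rot": [0,0,-0.72]},
  {"linear": [0.045,0.0321,0],"delta_rot": [0,0,-0.84]},
  {"linear": [0.0517,0.0331,0],"delta_rot": [0,0,-0.94]},
  {"linear": [0.0517,0.0331,0],"delta_rot": [0,0,-0.94]},
])

```text
t: 20.58
eef_pos: [0.425, -0.2182, 0.0782]
tcp_rot: [[0.325, 0.946, 0.002], [0.946, -0.325, -0.001], [-0.0, 0.002, -1.0]]
ft_force: [-0.6, 0.0, 5.6]
finger_gap: 0.0094
finger_force: 58.9
```

Call:
move_arm([
  {"linear": [0.003,0.0002,0],"delta_rot": [0,0,-0.05]},
  {"linear": [0.007,0.0003,0],"delta_rot": [0,0,-0.1]},
  {"linear": [0.007,0.0003,0],"delta_rot": [0,0,-0.1]},
])

```text
t: 20.95
eef_pos: [0.4318, -0.2179, 0.0782]
tcp_rot: [[0.417, 0.909, 0.002], [0.909, -0.417, -0.001], [-0.0, 0.002, -1.0]]
ft_force: [-0.4, -0.3, 5.5]
finger_gap: 0.0094
finger_force: 58.9
```

Call:
move_arm([
  {"linear": [0.002,0,0],"delta_rot": [0,0,-0.03]},
  {"linear": [0.005,0,0],"delta_rot": [0,0,-0.06]},
  {"linear": [0.007,0,0],"delta_rot": [0,0,-0.06]},
  {"linear": [0.007,0,0],"delta_rot": [0,0,-0.06]},
])

```text
t: 21.45
eef_pos: [0.4337, -0.2157, 0.078]
tcp_rot: [[0.47, 0.883, -0.009], [0.883, -0.47, 0.004], [-0.001, -0.01, -1.0]]
ft_force: [-11.8, 4.7, 17.6]
finger_gap: 0.0095
finger_force: 60.3
```

The latch is home: it stopped at x = 0.4337 with 12 N against it. Releasing and heading to the tote's right tab.

Call:
move_arm([
  {"linear": [-0.006,0,0],"delta_rot": [0,0,0.06]},
  {"linear": [-0.006,0,0],"delta_rot": [0,0,0.06]},
])

```text
t: 21.7
eef_pos: [0.4318, -0.2177, 0.0782]
tcp_rot: [[0.417, 0.909, 0.0], [0.909, -0.417, -0.0], [-0.0, 0.0, -1.0]]
ft_force: [-2.9, 0.0, 6.5]
finger_gap: 0.0097
finger_force: 59.1
```

Call:
move_arm([
  {"linear": [0,0,0],"delta_rot": [0,0,0]},
  {"linear": [0,0,0],"delta_rot": [0,0,0]},
  {"linear": [0,0,0],"delta_rot": [0,0,0]},
  {"linear": [0,0,0.06],"delta_rot": [0,0,0]},
  {"linear": [0,0,0.12],"delta_rot": [0,0,0]},
  {"linear": [0.01,0.06,0.13],"delta_rot": [0,0,0.1]},
  {"linear": [0.03,0.12,0.13],"delta_rot": [0,0,0.2]},
  {"linear": [0.05,0.18,0.13],"delta_rot": [0,0,0.3]},
  {"linear": [0.07,0.24,0.13],"delta_rot": [0,0,0.36]},
  {"linear": [0.09,0.29,0.1],"delta_rot": [0,0,0.36]},
], gripper=0.4)

```text
t: 22.95
eef_pos: [0.524, 0.0739, 0.1795]
tcp_rot: [[0.069, 0.998, 0.006], [0.998, -0.069, 0.001], [0.001, 0.006, -1.0]]
ft_force: [0.7, -0.4, -0.1]
finger_gap: 0.0337
finger_force: 0.0
```

Run:
```python
from h import *
s=monitor.read_state();print(s['eef_pos'],s['finger_gap'],np.degrees(np.arctan2(s['tcp_rot'][1][0],s['tcp_rot'][0][0])))
d=grab('side');t=grab('top')
cv2.imwrite('pics/g7.png',np.vstack([cv2.resize(d[200:380,160:410],(800,576))[:,:,::-1]]))
cv2.imwrite('pics/t7.png',t[:,:,::-1])
hsv=cv2.cvtColor(t,cv2.COLOR_RGB2HSV).astype(int)
```

```text
[0.5240321  0.07387364 0.17952251] 0.03372729661891188 86.06139548826941
```

View pics/g7.png

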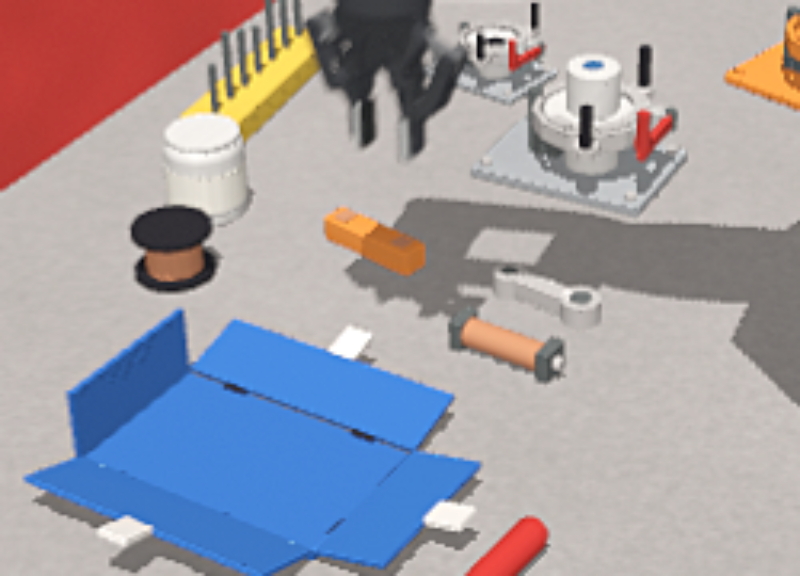

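The ring and latch are shut. The right tab is at (348,343) and free. The gripper is ready.

Call:
move_arm([
  {"linear": [0.0145,0.0415,-0.03],"delta_rot": [0,0,0]},
  {"linear": [0.0145,0.0415,-0.08],"delta_rot": [0,0,0]},
  {"linear": [0.0145,0.0415,-0.13],"delta_rot": [0,0,0]},
  {"linear": [0.0145,0.0415,-0.15],"delta_rot": [0,0,0]},
  {"linear": [0.0145,0.0415,-0.15],"delta_rot": [0,0,0]},
])

```text
t: 23.68
eef_pos: [0.5351, 0.1121, 0.0264]
tcp_rot: [[0.07, 0.998, -0.004], [0.998, -0.07, -0.001], [-0.001, -0.004, -1.0]]
ft_force: [0.1, -0.5, -0.4]
finger_gap: 0.0342
finger_force: 0.0
```

Call:
move_arm([
  {"linear": [0.003,0.003,0],"delta_rot": [0,0,0]},
  {"linear": [0.003,0.003,-0.015],"delta_rot": [0,0,0]},
  {"linear": [0.003,0.003,-0.023],"delta_rot": [0,0,0]},
  {"linear": [0.003,0.003,-0.023],"delta_rot": [0,0,0]},
])

```text
t: 24.18
eef_pos: [0.5387, 0.1157, 0.0041]
tcp_rot: [[0.07, 0.998, -0.002], [0.998, -0.07, -0.0], [-0.0, -0.002, -1.0]]
ft_force: [-1.1, -0.1, 0.3]
finger_gap: 0.0338
finger_force: 0.0
```

Call:
move_arm([
  {"linear": [0,0,0],"delta_rot": [0,0,0]},
  {"linear": [0,0,0],"delta_rot": [0,0,0]},
  {"linear": [0,0,0],"delta_rot": [0,0,0]},
  {"linear": [0,0,0],"delta_rot": [0,0,0]},
  {"linear": [0,0,0],"delta_rot": [0,0,0]},
], gripper=0.15)

```text
t: 24.8
eef_pos: [0.5376, 0.1157, 0.0045]
tcp_rot: [[0.07, 0.998, -0.004], [0.998, -0.07, -0.0], [-0.001, -0.004, -1.0]]
ft_force: [-5.5, 0.9, -0.4]
finger_gap: 0.0225
finger_force: 58.7
```

Call:
move_arm([
  {"linear": [0.0001,0.0021,0.015],"delta_rot": [0,0,0]},
  {"linear": [0.0005,0.0072,0.0294],"delta_rot": [0,0,0]},
  {"linear": [0.001,0.015,0.0424],"delta_rot": [0,0,0]},
  {"linear": [0.0017,0.0251,0.0536],"delta_rot": [0,0,0]},
  {"linear": [0.0017,0.0251,0.0536],"delta_rot": [0,0,0]},
])

```text
t: 25.42
eef_pos: [0.5394, 0.1432, 0.0563]
tcp_rot: [[0.07, 0.998, -0.004], [0.998, -0.07, 0.002], [0.002, -0.004, -1.0]]
ft_force: [-2.8, 8.3, -17.1]
finger_gap: 0.0223
finger_force: 61.0
```

Call:
move_arm([
  {"linear": [0.0008,0.0123,0.009],"delta_rot": [0,0,0]},
  {"linear": [0.0018,0.0261,0.0153],"delta_rot": [0,0,0]},
  {"linear": [0.0027,0.0408,0.0188],"delta_rot": [0,0,0]},
  {"linear": [0.0036,0.0537,0.0194],"delta_rot": [0,0,0]},
  {"linear": [0.0038,0.056,0.0194],"delta_rot": [0,0,0]},
  {"linear": [0.0038,0.056,0.0194],"delta_rot": [0,0,0]},
])

```text
t: 26.18
eef_pos: [0.5428, 0.1959, 0.0761]
tcp_rot: [[0.069, 0.998, -0.005], [0.998, -0.069, -0.003], [-0.003, -0.005, -1.0]]
ft_force: [-2.6, -4.0, -23.0]
finger_gap: 0.0217
finger_force: 59.7
```

Call:
move_arm([
  {"linear": [0,0.003,0],"delta_rot": [0,0,0]},
  {"linear": [0,0.006,0],"delta_rot": [0,0,0]},
  {"linear": [0,0.006,0],"delta_rot": [0,0,0]},
])

```text
t: 26.55
eef_pos: [0.5428, 0.1962, 0.076]
tcp_rot: [[0.066, 0.998, -0.006], [0.998, -0.066, -0.013], [-0.013, -0.005, -1.0]]
ft_force: [-0.3, -22.1, -20.9]
finger_gap: 0.0222
finger_force: 59.9
```

The right side is against its stop. On to the left tab.

Call:
move_arm([
  {"linear": [0,-0.006,0],"delta_rot": [0,0,0]},
  {"linear": [0,-0.006,0],"delta_rot": [0,0,0]},
])

```text
t: 26.8
eef_pos: [0.5428, 0.1952, 0.0761]
tcp_rot: [[0.07, 0.998, -0.005], [0.998, -0.07, -0.003], [-0.003, -0.005, -1.0]]
ft_force: [-2.1, -4.9, -25.2]
finger_gap: 0.0222
finger_force: 59.7
```

Call:
move_arm([
  {"linear": [0,0,0],"delta_rot": [0,0,0]},
  {"linear": [0,0,0],"delta_rot": [0,0,0]},
  {"linear": [0,0,0],"delta_rot": [0,0,0]},
  {"linear": [0,0,0.05],"delta_rot": [0,0,0]},
  {"linear": [0,0.01,0.08],"delta_rot": [0,0,0]},
  {"linear": [0.005,0.07,0.08],"delta_rot": [0,0,0]},
  {"linear": [0.01,0.13,0.06],"delta_rot": [0,0,0]},
  {"linear": [0.0145,0.18,0.02],"delta_rot": [0,0,0]},
  {"linear": [0.0145,0.1995,-0.03],"delta_rot": [0,0,0]},
  {"linear": [0.0145,0.1995,-0.045],"delta_rot": [0,0,0]},
], gripper=0.4)

```text
t: 28.05
eef_pos: [0.5579, 0.3977, 0.0303]
tcp_rot: [[0.068, 0.998, -0.003], [0.998, -0.068, -0.002], [-0.002, -0.003, -1.0]]
ft_force: [-0.1, -0.1, -0.6]
finger_gap: 0.0346
finger_force: 0.0
```

Call:
move_arm([
  {"linear": [-0.0005,-0.002,-0.015],"delta_rot": [0,0,0]},
  {"linear": [-0.0005,-0.002,-0.025],"delta_rot": [0,0,0]},
  {"linear": [-0.0005,-0.002,-0.025],"delta_rot": [0,0,0]},
])

```text
t: 28.42
eef_pos: [0.5594, 0.3937, 0.0085]
tcp_rot: [[0.071, 0.997, 0.001], [0.997, -0.071, 0.0], [0.0, 0.001, -1.0]]
ft_force: [0.2, -0.2, -0.5]
finger_gap: 0.0343
finger_force: 0.0
```

Call:
move_arm([
  {"linear": [0,0,0],"delta_rot": [0,0,0]},
  {"linear": [0,0,0],"delta_rot": [0,0,0]},
  {"linear": [0,0,0],"delta_rot": [0,0,0]},
  {"linear": [0,0,0],"delta_rot": [0,0,0]},
  {"linear": [0,0,0],"delta_rot": [0,0,0]},
], gripper=0.15)

```text
t: 29.05
eef_pos: [0.556, 0.3944, 0.0085]
tcp_rot: [[0.071, 0.997, -0.005], [0.997, -0.071, -0.0], [-0.001, -0.005, -1.0]]
ft_force: [-8.3, 1.8, 1.4]
finger_gap: 0.0228
finger_force: 58.5
```

Call:
move_arm([
  {"linear": [-0.0001,-0.0021,0.015],"delta_rot": [0,0,0]},
  {"linear": [-0.0005,-0.0072,0.0294],"delta_rot": [0,0,0]},
  {"linear": [-0.001,-0.015,0.0424],"delta_rot": [0,0,0]},
  {"linear": [-0.0017,-0.0251,0.0536],"delta_rot": [0,0,0]},
  {"linear": [-0.0017,-0.0251,0.0536],"delta_rot": [0,0,0]},
])

```text
t: 29.68
eef_pos: [0.5538, 0.3638, 0.0581]
tcp_rot: [[0.07, 0.997, -0.009], [0.997, -0.071, -0.01], [-0.01, -0.009, -1.0]]
ft_force: [-3.4, -8.7, -16.6]
finger_gap: 0.0223
finger_force: 60.2
```

Call:
move_arm([
  {"linear": [-0.0008,-0.0123,0.009],"delta_rot": [0,0,0]},
  {"linear": [-0.0018,-0.0261,0.0153],"delta_rot": [0,0,0]},
  {"linear": [-0.0027,-0.0408,0.0188],"delta_rot": [0,0,0]},
  {"linear": [-0.0036,-0.0537,0.0194],"delta_rot": [0,0,0]},
  {"linear": [-0.0038,-0.058,0.0194],"delta_rot": [0,0,0]},
  {"linear": [-0.0038,-0.062,0.0194],"delta_rot": [0,0,0]},
  {"linear": [-0.0038,-0.062,0.0194],"delta_rot": [0,0,0]},
])

```text
t: 30.55
eef_pos: [0.5507, 0.314, 0.0784]
tcp_rot: [[0.076, 0.997, -0.005], [0.997, -0.076, 0.013], [0.012, -0.006, -1.0]]
ft_force: [-3.3, 22.8, -27.5]
finger_gap: 0.022
finger_force: 60.2
```

The left side is against its stop. On to the front tab.

Call:
move_arm([
  {"linear": [0,0.006,0],"delta_rot": [0,0,0]},
  {"linear": [0,0.006,0],"delta_rot": [0,0,0]},
])

```text
t: 30.8
eef_pos: [0.5507, 0.3143, 0.0784]
tcp_rot: [[0.072, 0.997, -0.006], [0.997, -0.072, 0.001], [0.001, -0.006, -1.0]]
ft_force: [-4.0, 7.3, -23.7]
finger_gap: 0.0216
finger_force: 60.5
```

Call:
move_arm([
  {"linear": [0,0,0],"delta_rot": [0,0,0]},
  {"linear": [0,0,0],"delta_rot": [0,0,0]},
  {"linear": [0,0,0],"delta_rot": [0,0,0]},
  {"linear": [0,0,0.05],"delta_rot": [0,0,0]},
  {"linear": [0,0,0.1],"delta_rot": [0,0,0.17]},
  {"linear": [-0.03,-0.01,0.1],"delta_rot": [0,0,0.35]},
  {"linear": [-0.07,-0.02,0.1],"delta_rot": [0,0,0.53]},
  {"linear": [-0.11,-0.03,0.1],"delta_rot": [0,0,0.71]},
  {"linear": [-0.15,-0.04,0.1],"delta_rot": [0,0,0.89]},
  {"linear": [-0.182,-0.047,0.1],"delta_rot": [0,0,1.07]},
], gripper=0.4)

```text
t: 32.05
eef_pos: [0.3706, 0.2659, 0.1822]
tcp_rot: [[-0.845, 0.535, 0.003], [0.535, 0.845, 0.002], [-0.002, 0.003, -1.0]]
ft_force: [-0.6, 0.3, -0.4]
finger_gap: 0.0344
finger_force: 0.0
```

Call:
move_arm([
  {"linear": [0,0,0],"delta_rot": [0,0,0.17]},
  {"linear": [0,0,-0.03],"delta_rot": [0,0,0.34]},
  {"linear": [0,0,-0.08],"delta_rot": [0,0,0.501]},
  {"linear": [0,0,-0.12],"delta_rot": [0,0,0.501]},
  {"linear": [0,0,-0.14],"delta_rot": [0,0,0.501]},
  {"linear": [0,0,-0.14],"delta_rot": [0,0,0.501]},
])

```text
t: 32.8
eef_pos: [0.3714, 0.2661, 0.0407]
tcp_rot: [[-0.998, 0.07, -0.001], [0.07, 0.998, -0.001], [0.0, -0.001, -1.0]]
ft_force: [0.7, -0.3, 0.5]
finger_gap: 0.0339
finger_force: 0.0
```

Run:
```python
from h import *
s=monitor.read_state();print(s['eef_pos'],s['finger_gap'],np.degrees(np.arctan2(s['tcp_rot'][1][0],s['tcp_rot'][0][0])))
d=grab('side')
cv2.imwrite('pics/g8.png',cv2.resize(d[230:410,150:390],(800,600))[:,:,::-1])
```

```text
[0.37142766 0.26610053 0.04068067] 0.033879931663904135 175.99565724591272
```

View pics/g8.png

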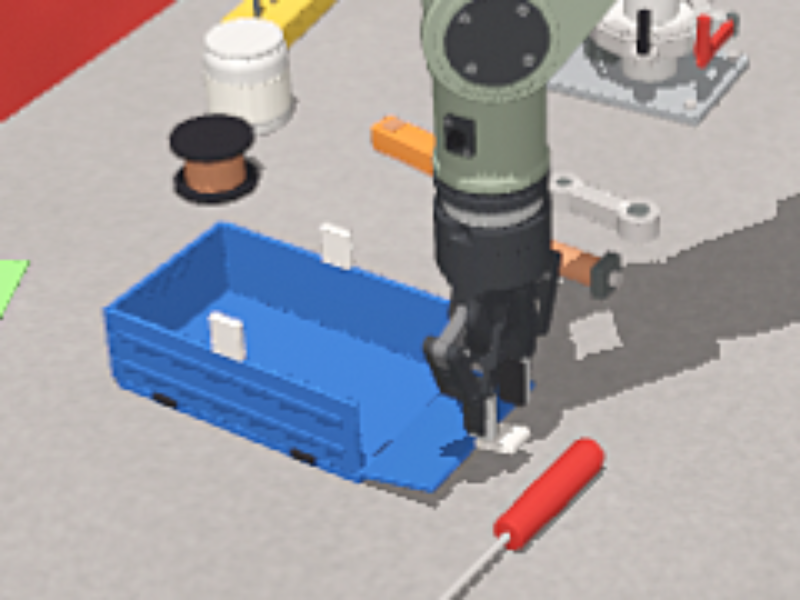

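Both long sides stand upright, and the fingers straddle the front tab at (505,438). Gripping and folding it.

Call:
move_arm([
  {"linear": [-0.002,0.001,-0.02],"delta_rot": [0,0,0]},
  {"linear": [-0.002,0.001,-0.036],"delta_rot": [0,0,0]},
  {"linear": [-0.002,0.001,-0.036],"delta_rot": [0,0,0]},
])

```text
t: 33.22
eef_pos: [0.37, 0.2677, 0.0057]
tcp_rot: [[-0.998, 0.07, 0.001], [0.07, 0.998, 0.001], [-0.001, 0.001, -1.0]]
ft_force: [-0.0, 0.5, -0.6]
finger_gap: 0.0339
finger_force: 0.0
```

Call:
move_arm([
  {"linear": [0,0,0],"delta_rot": [0,0,0]},
  {"linear": [0,0,0],"delta_rot": [0,0,0]},
  {"linear": [0,0,0],"delta_rot": [0,0,0]},
  {"linear": [0,0,0],"delta_rot": [0,0,0]},
  {"linear": [0,0,0],"delta_rot": [0,0,0]},
], gripper=0.15)

```text
t: 33.85
eef_pos: [0.3693, 0.2646, 0.0057]
tcp_rot: [[-0.998, 0.066, -0.0], [0.066, 0.998, -0.005], [-0.0, -0.005, -1.0]]
ft_force: [4.1, -13.2, -0.4]
finger_gap: 0.0223
finger_force: 58.7
```

Call:
move_arm([
  {"linear": [0.0021,-0.0001,0.015],"delta_rot": [0,0,0]},
  {"linear": [0.0072,-0.0005,0.0294],"delta_rot": [0,0,0]},
  {"linear": [0.015,-0.001,0.0424],"delta_rot": [0,0,0]},
  {"linear": [0.0251,-0.0017,0.0536],"delta_rot": [0,0,0]},
  {"linear": [0.0251,-0.0017,0.0536],"delta_rot": [0,0,0]},
])

```text
t: 34.48
eef_pos: [0.3954, 0.2628, 0.0582]
tcp_rot: [[-0.998, 0.068, 0.001], [0.068, 0.998, -0.005], [-0.001, -0.005, -1.0]]
ft_force: [7.6, -9.6, -14.5]
finger_gap: 0.0224
finger_force: 60.7
```

Call:
move_arm([
  {"linear": [0.0123,-0.0008,0.009],"delta_rot": [0,0,0]},
  {"linear": [0.0261,-0.0018,0.0153],"delta_rot": [0,0,0]},
  {"linear": [0.0408,-0.0027,0.0188],"delta_rot": [0,0,0]},
  {"linear": [0.0537,-0.0036,0.0194],"delta_rot": [0,0,0]},
  {"linear": [0.057,-0.0038,0.0194],"delta_rot": [0,0,0]},
  {"linear": [0.061,-0.0038,0.0194],"delta_rot": [0,0,0]},
  {"linear": [0.061,-0.0038,0.0194],"delta_rot": [0,0,0]},
])

```text
t: 35.35
eef_pos: [0.4519, 0.2589, 0.0769]
tcp_rot: [[-0.997, 0.07, -0.009], [0.07, 0.998, -0.006], [0.008, -0.007, -1.0]]
ft_force: [-3.3, -7.9, -10.3]
finger_gap: 0.0217
finger_force: 59.1
```

Call:
move_arm([
  {"linear": [0.004,0,0],"delta_rot": [0,0,0]},
  {"linear": [0.006,0,0],"delta_rot": [0,0,0]},
  {"linear": [0.006,0,0],"delta_rot": [0,0,0]},
])

```text
t: 35.72
eef_pos: [0.4537, 0.2588, 0.0766]
tcp_rot: [[-0.997, 0.069, -0.018], [0.069, 0.998, -0.007], [0.017, -0.008, -1.0]]
ft_force: [-15.4, -5.2, -4.2]
finger_gap: 0.0218
finger_force: 59.1
```

Call:
move_arm([
  {"linear": [-0.008,0,0],"delta_rot": [0,0,0]},
  {"linear": [-0.008,0,0],"delta_rot": [0,0,0]},
])

```text
t: 35.98
eef_pos: [0.4502, 0.2591, 0.0769]
tcp_rot: [[-0.998, 0.067, -0.007], [0.067, 0.998, -0.006], [0.006, -0.006, -1.0]]
ft_force: [-3.2, -6.3, -12.8]
finger_gap: 0.0223
finger_force: 59.3
```

Call:
move_arm([
  {"linear": [0,0,0],"delta_rot": [0,0,0]},
  {"linear": [0,0,0],"delta_rot": [0,0,0]},
  {"linear": [0,0,0],"delta_rot": [0,0,0]},
  {"linear": [0,0,0.05],"delta_rot": [0,0,0]},
  {"linear": [0,0,0.1],"delta_rot": [0,0,-0.15]},
  {"linear": [-0.01,-0.06,0.14],"delta_rot": [0,0,-0.3]},
  {"linear": [-0.02,-0.12,0.14],"delta_rot": [0,0,-0.5]},
  {"linear": [-0.02,-0.18,0.14],"delta_rot": [0,0,-0.7]},
  {"linear": [-0.02,-0.24,0.14],"delta_rot": [0,0,-0.9]},
  {"linear": [-0.02,-0.3,0.14],"delta_rot": [0,0,-1.1]},
], gripper=0.4)

```text
t: 37.22
eef_pos: [0.4338, -0.0399, 0.219]
tcp_rot: [[-0.431, 0.903, 0.003], [0.903, 0.431, -0.0], [-0.002, 0.003, -1.0]]
ft_force: [1.0, -0.4, 0.6]
finger_gap: 0.034
finger_force: 0.0
```

Run:
```python
from h import *
s=monitor.read_state();print(s['eef_pos'],s['finger_gap'],np.degrees(np.arctan2(s['tcp_rot'][1][0],s['tcp_rot'][0][0])))
d=grab('side','s9');t=grab('top','t9')
cv2.imwrite('pics/g9.png',np.vstack([cv2.resize(t[155:305,130:330],(640,480)),])[:,:,::-1])
```

```text
[ 0.43384624 -0.03992531  0.21900269] 0.0340336436236296 115.50763502227895
```

View pics/g9.png

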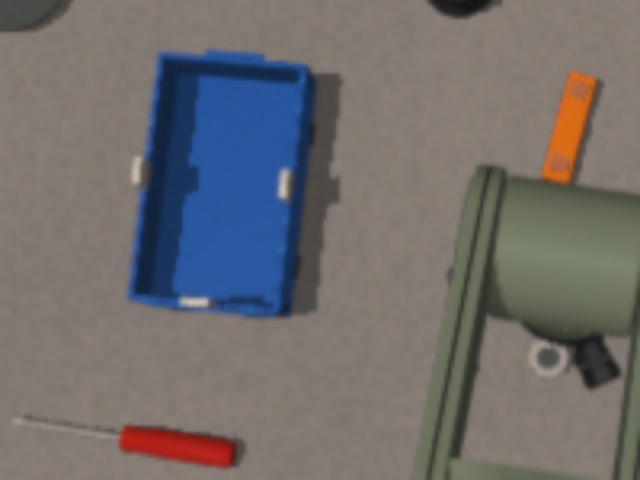

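All three sides stand upright in the last picture: tote walls form a closed box from (130,55) to (310,310). The right-hand block and conrod are free, and the arm covers the armature. That was my 14th picture, so from here I work from numeric masks only.

```bash
cat >> h.py <<'E'
def blob(lo,hi,box,z,mn=60,im=None):
    t=grab('top') if im is None else im
    m=cv2.inRange(cv2.cvtColor(t,cv2.COLOR_RGB2HSV),lo,hi);x0,x1,y0,y1=box
    q=np.zeros_like(m);q[y0:y1,x0:x1]=m[y0:y1,x0:x1]
    n,l,st,ce=cv2.connectedComponentsWithStats(q);out=[]
    for i in range(1,n):
        if st[i,4]<mn: continue
        p=onz('top',np.argwhere(l==i)[:,::-1],z)[:,:2].astype(np.float32)
        c,wh,a=cv2.minAreaRect(p);b=cv2.boxPoints((c,wh,a));e=b[1]-b[0],b[2]-b[1];e=max(e,key=np.linalg.norm)
        out.append((st[i,4],np.round(c,4),np.round(sorted(wh),4),round(float(np.degrees(np.arctan(e[1]/e[0]))),1)))
    return out
ORANGE=((3,110,60),(20,255,255))
E
python3 - <<'E'
from h import *
print(blob(*ORANGE,(255,345,160,300),.024))
E
```

```text
[(np.int32(341), array([ 0.6094, -0.0471]), array([0.0274, 0.1018]), -13.7)]
```

Call:
move_arm([
  {"linear": [0.04,-0.002,-0.02],"delta_rot": [0,0,0.18]},
  {"linear": [0.09,-0.005,-0.05],"delta_rot": [0,0,0.36]},
  {"linear": [0.14,-0.008,-0.07],"delta_rot": [0,0,0.54]},
  {"linear": [0.183,-0.01,-0.1],"delta_rot": [0,0,0.72]},
  {"linear": [0.183,-0.01,-0.13],"delta_rot": [0,0,0.9]},
  {"linear": [0.183,-0.01,-0.16],"delta_rot": [0,0,0.942]},
  {"linear": [0.183,-0.01,-0.17],"delta_rot": [0,0,0.942]},
  {"linear": [0.183,-0.01,-0.17],"delta_rot": [0,0,0.942]},
], gripper=0.55)

```text
t: 38.38
eef_pos: [0.6167, -0.047, 0.0479]
tcp_rot: [[-0.984, 0.176, -0.0], [0.176, 0.984, 0.0], [0.0, 0.0, -1.0]]
ft_force: [0.4, 0.0, 0.2]
finger_gap: 0.0469
finger_force: 0.0
```

Run:
```python
from h import *
s=monitor.read_state();print(s['eef_pos'],s['finger_gap'],np.degrees(np.arctan2(s['tcp_rot'][1][0],s['tcp_rot'][0][0])),s['q'][5])
t=grab('top','t10')
print(blob(*ORANGE,(255,345,160,300),.024,im=t))
# conrod: bright low-saturation
print(blob((0,0,135),(180,45,255),(255,345,225,300),.02,20,im=t))
```

```text
[ 0.61667113 -0.04698513  0.04794694] 0.0468982795053814 169.8720930981831 -85.31965350377764
[]
[(np.int32(186), array([0.4816, 0.0883]), array([0.0324, 0.0847]), -10.8)]
```

Call:
move_arm([
  {"linear": [0,-0.0025,-0.02],"delta_rot": [0,0,-0.045]},
  {"linear": [0,-0.0025,-0.041],"delta_rot": [0,0,-0.045]},
  {"linear": [0,-0.0025,-0.041],"delta_rot": [0,0,-0.045]},
])

```text
t: 38.8
eef_pos: [0.6163, -0.0504, 0.0071]
tcp_rot: [[-0.975, 0.221, -0.001], [0.221, 0.975, 0.0], [0.001, 0.0, -1.0]]
ft_force: [0.1, -1.3, -0.1]
finger_gap: 0.0468
finger_force: 0.0
```

Call:
move_arm([
  {"linear": [0,0,0],"delta_rot": [0,0,0]},
  {"linear": [0,0,0],"delta_rot": [0,0,0]},
  {"linear": [0,0,0],"delta_rot": [0,0,0]},
  {"linear": [0,0,0],"delta_rot": [0,0,0]},
  {"linear": [0,0,0],"delta_rot": [0,0,0]},
  {"linear": [0,0,0],"delta_rot": [0,0,0]},
], gripper=0.15)

```text
t: 39.55
eef_pos: [0.6178, -0.0506, 0.0089]
tcp_rot: [[-0.975, 0.221, 0.004], [0.221, 0.975, -0.0], [-0.004, 0.001, -1.0]]
ft_force: [-0.3, 0.4, 6.7]
finger_gap: 0.0245
finger_force: 61.4
```

Call:
move_arm([
  {"linear": [0,0,0.06],"delta_rot": [0,0,0]},
  {"linear": [0,0,0.12],"delta_rot": [0,0,0]},
  {"linear": [0,0.04,0.14],"delta_rot": [0,0,0.05]},
  {"linear": [-0.003,0.1,0.14],"delta_rot": [0,0,0.1]},
  {"linear": [-0.006,0.155,0.14],"delta_rot": [0,0,0.155]},
  {"linear": [-0.009,0.21,0.14],"delta_rot": [0,0,0.155]},
  {"linear": [-0.012,0.255,0.14],"delta_rot": [0,0,0.155]},
  {"linear": [-0.0127,0.2762,0.14],"delta_rot": [0,0,0.155]},
  {"linear": [-0.0127,0.2762,0.12],"delta_rot": [0,0,0.155]},
  {"linear": [-0.0127,0.2762,0.12],"delta_rot": [0,0,0.155]},
])

```text
t: 40.8
eef_pos: [0.6026, 0.2248, 0.1254]
tcp_rot: [[-0.998, 0.068, -0.004], [0.068, 0.998, -0.002], [0.003, -0.002, -1.0]]
ft_force: [0.7, -0.4, -1.7]
finger_gap: 0.0243
finger_force: 60.5
```

Run:
```python
from h import *
s=monitor.read_state();print(s['eef_pos'],s['finger_gap'],s['ft_force'],np.degrees(np.arctan2(s['tcp_rot'][1][0],s['tcp_rot'][0][0])))
t=grab('top','t11')
print('arm',blob((3,90,50),(20,255,255),(240,345,220,300),.024,40,im=t))
print('rod',blob((0,0,135),(180,45,255),(240,345,220,300),.02,20,im=t))
print('blue',blob((100,120,40),(125,255,255),(120,260,150,300),.066,300,im=t))
```

```text
[0.60262093 0.22476342 0.12537977] 0.0243443613613128 [ 0.65866454 -0.38605547 -1.70002827] 176.11533783532283
arm [(np.int32(222), array([0.4346, 0.0458]), array([0.0238, 0.0717]), -5.8)]
rod [(np.int32(1682), array([0.4241, 0.0673]), array([0.1394, 0.2224]), 2.2), (np.int32(468), array([ 0.4877, -0.1057]), array([0.0962, 0.102 ]), 1.5), (np.int32(62), array([ 0.425 , -0.1402]), array([0.0253, 0.0281]), -88.7)]
blue [(np.int32(481), array([0.5569, 0.1916]), array([0.0387, 0.1863]), 2.7)]
```

Run:
```python
from h import *
t=cv2.imread('pics/t9.png')[:,:,::-1].copy()
h=cv2.cvtColor(t,cv2.COLOR_RGB2HSV)
m=cv2.inRange(h,(100,110,30),(128,255,255));m[:, 240:]=0
c=max(cv2.findContours(m,0,1)[0],key=cv2.contourArea)
print('rim',cv2.minAreaRect(onz('top',c[:,0],.066)[:,:2].astype(np.float32)))
# bright floor region vs darker wall faces
V=h[...,2]; row=V[215,150:260];print(row[::2])
# conrod bits in undisturbed top0 and in t11 : difference
a=cv2.imread('pics/top0.png').astype(int);b=cv2.imread('pics/t11.png').astype(int)
print('rod diff',np.abs(a-b)[230:280,290:318].mean(),'arm diff',np.abs(a-b)[235:275,262:285].mean())
```

```text
rim ((0.5478473901748657, 0.24786090850830078), (0.14010216295719147, 0.2261720448732376), 86.41373443603516)
[130 135 129 131 131 133 130 130 130 128 130 126 149  69  61  66  92  92
  93 115 151 157 157 158 157 158 158 158 157 157 159 158 157 158 203  90
  79  79  77  78  77  79  77 119 134 134 133 130 132 135 133 132 132 133
 131]
rod diff 47.329523809523806 arm diff 11.596739130434782
```

Call:
move_arm([
  {"linear": [0,0.001,-0.04],"delta_rot": [0,0,0]},
  {"linear": [0,0.001,-0.08],"delta_rot": [0,0,0]},
  {"linear": [0,0.001,-0.1],"delta_rot": [0,0,0]},
  {"linear": [0,0.001,-0.107],"delta_rot": [0,0,0]},
  {"linear": [0,0.001,-0.107],"delta_rot": [0,0,0]},
])

```text
t: 41.48
eef_pos: [0.6046, 0.2263, 0.0226]
tcp_rot: [[-0.998, 0.069, 0.002], [0.069, 0.998, 0.001], [-0.002, 0.001, -1.0]]
ft_force: [-2.6, -0.2, 4.2]
finger_gap: 0.0245
finger_force: 62.6
```

Call:
move_arm([
  {"linear": [0,0,0],"delta_rot": [0,0,0]},
  {"linear": [0,0,0],"delta_rot": [0,0,0]},
])

```text
t: 41.72
eef_pos: [0.6046, 0.2264, 0.0225]
tcp_rot: [[-0.998, 0.069, 0.002], [0.069, 0.998, 0.001], [-0.002, 0.001, -1.0]]
ft_force: [-2.7, 0.7, 5.9]
finger_gap: 0.0246
finger_force: 62.9
```

Call:
move_arm([
  {"linear": [0,0,0.015],"delta_rot": [0,0,0]},
  {"linear": [-0.005,0,0.015],"delta_rot": [0,0,0]},
  {"linear": [-0.005,0,0.015],"delta_rot": [0,0,0]},
  {"linear": [-0.005,0,0.005],"delta_rot": [0,0,0]},
  {"linear": [-0.005,0,0],"delta_rot": [0,0,0]},
  {"linear": [-0.005,0,0],"delta_rot": [0,0,0]},
])

```text
t: 42.48
eef_pos: [0.5991, 0.2264, 0.0222]
tcp_rot: [[-0.998, 0.068, 0.001], [0.068, 0.998, -0.0], [-0.001, -0.0, -1.0]]
ft_force: [-3.8, -1.0, 16.4]
finger_gap: 0.0243
finger_force: 66.1
```

Call:
move_arm([
  {"linear": [0,0,0.012],"delta_rot": [0,0,0]},
  {"linear": [0.003,0.01,0.012],"delta_rot": [0,0,0]},
  {"linear": [0.003,0.01,0.012],"delta_rot": [0,0,0]},
  {"linear": [0.003,0.01,0.004],"delta_rot": [0,0,0]},
  {"linear": [0.003,0.01,0],"delta_rot": [0,0,0]},
  {"linear": [0.003,0.01,0],"delta_rot": [0,0,0]},
])

```text
t: 43.22
eef_pos: [0.6012, 0.2362, 0.0189]
tcp_rot: [[-0.998, 0.068, -0.002], [0.068, 0.998, -0.001], [0.002, -0.001, -1.0]]
ft_force: [0.7, 0.1, -1.3]
finger_gap: 0.0242
finger_force: 60.5
```

The outer finger linkage had been resting on the right wall. Nearer the middle the part goes down freely, so I set it down here and nudge it outward afterwards.

Call:
move_arm([
  {"linear": [0,0,-0.003],"delta_rot": [0,0,0]},
  {"linear": [0,0,-0.004],"delta_rot": [0,0,0]},
  {"linear": [0,0,-0.004],"delta_rot": [0,0,0]},
])

```text
t: 43.6
eef_pos: [0.6017, 0.2365, 0.0158]
tcp_rot: [[-0.998, 0.068, -0.0], [0.068, 0.998, 0.0], [0.0, 0.0, -1.0]]
ft_force: [-0.1, -0.2, -1.3]
finger_gap: 0.0246
finger_force: 60.5
```

Call:
move_arm([
  {"linear": [0,0,0],"delta_rot": [0,0,0]},
  {"linear": [0,0,0],"delta_rot": [0,0,0]},
  {"linear": [0,0,0],"delta_rot": [0,0,0]},
  {"linear": [0,0,0.03],"delta_rot": [0,0,0]},
  {"linear": [0,0,0.08],"delta_rot": [0,0,0]},
  {"linear": [0,0,0.08],"delta_rot": [0,0,0]},
], gripper=0.4)

```text
t: 44.35
eef_pos: [0.6045, 0.2374, 0.1005]
tcp_rot: [[-0.998, 0.068, 0.009], [0.068, 0.998, 0.003], [-0.009, 0.004, -1.0]]
ft_force: [0.1, -0.5, -0.8]
finger_gap: 0.0343
finger_force: 0.0
```

Call:
move_arm([
  {"linear": [-0.0066,0.0365,0],"delta_rot": [0,0,0]},
  {"linear": [-0.0066,0.0365,0],"delta_rot": [0,0,0]},
  {"linear": [-0.0066,0.0365,0],"delta_rot": [0,0,0]},
  {"linear": [-0.0066,0.0365,-0.03],"delta_rot": [0,0,0]},
  {"linear": [-0.0066,0.0365,-0.065],"delta_rot": [0,0,0]},
  {"linear": [-0.0066,0.0365,-0.082],"delta_rot": [0,0,0]},
  {"linear": [-0.0066,0.0365,-0.082],"delta_rot": [0,0,0]},
], gripper=0.0)

```text
t: 45.22
eef_pos: [0.5946, 0.2721, 0.0126]
tcp_rot: [[-0.998, 0.068, -0.003], [0.068, 0.998, -0.001], [0.003, -0.001, -1.0]]
ft_force: [-0.1, 1.1, -0.3]
finger_gap: -0.0
finger_force: 0.0
```

Call:
move_arm([
  {"linear": [-0.0005,-0.007,0],"delta_rot": [0,0,0]},
  {"linear": [-0.001,-0.012,0],"delta_rot": [0,0,0]},
  {"linear": [-0.001,-0.017,0],"delta_rot": [0,0,0]},
  {"linear": [-0.0015,-0.022,0],"delta_rot": [0,0,0]},
  {"linear": [-0.002,-0.027,0],"delta_rot": [0,0,0]},
  {"linear": [-0.002,-0.031,0],"delta_rot": [0,0,0]},
  {"linear": [-0.002,-0.031,0],"delta_rot": [0,0,0]},
])

```text
t: 46.1
eef_pos: [0.593, 0.2415, 0.0137]
tcp_rot: [[-0.998, 0.068, -0.001], [0.068, 0.998, -0.0], [0.001, -0.001, -1.0]]
ft_force: [0.8, 0.1, 0.5]
finger_gap: -0.0001
finger_force: 0.0
```

Call:
move_arm([
  {"linear": [0.0005,0.008,0],"delta_rot": [0,0,0]},
  {"linear": [0.0005,0.008,0.04],"delta_rot": [0,0,0]},
  {"linear": [0.0005,0.008,0.1],"delta_rot": [0,0,0]},
  {"linear": [0.0005,0.008,0.15],"delta_rot": [0,0,0]},
  {"linear": [0.04,0.04,0.2],"delta_rot": [0,0,0]},
  {"linear": [0.08,0.08,0.24],"delta_rot": [0,0,0]},
  {"linear": [0.08,0.08,0.24],"delta_rot": [0,0,0]},
], gripper=0.55)

```text
t: 46.98
eef_pos: [0.6752, 0.325, 0.2565]
tcp_rot: [[-0.998, 0.066, 0.005], [0.066, 0.998, 0.003], [-0.005, 0.003, -1.0]]
ft_force: [0.4, -0.2, -0.5]
finger_gap: 0.0466
finger_force: 0.0
```

Run:
```python
from h import *
s=monitor.read_state();print(s['eef_pos'],np.degrees(np.arctan2(s['tcp_rot'][1][0],s['tcp_rot'][0][0])))
t=grab('top','t12');d=grab('side','s12')
print('arm',blob((3,90,50),(20,255,255),(240,345,220,300),.024,40,im=t))
print('brush in tote',blob(*ORANGE,(120,258,150,290),.030,40,im=t))
a=cv2.imread('pics/top0.png')[:,:,::-1];print('rod diff',np.abs(a.astype(int)-t)[230:280,290:318].mean())
# conrod: brighter than local bench
g=cv2.GaussianBlur(t,(0,0),.8)
v=g[225:285,285,:].mean();h=cv2.cvtColor(t,cv2.COLOR_RGB2HSV)
print('bench',h[260,330],h[240,295],'rod px',[h[241,306],h[254,303],h[266,301],h[248,304]])
```

```text
[0.67521107 0.32498006 0.256504  ] 176.20447364396952
arm [(np.int32(218), array([0.4344, 0.0457]), array([0.0233, 0.0714]), -6.3)]
brush in tote [(np.int32(338), array([0.591, 0.259]), array([0.0279, 0.0991]), -3.4)]
rod diff 43.09880952380952
bench [ 14  32 135] [15 31 82] rod px [array([45, 10, 51], dtype=uint8), array([ 14,  28, 102], dtype=uint8), array([45, 10, 50], dtype=uint8), array([15, 26, 99], dtype=uint8)]
```

The block now reads at tote (42, +7) mm. It was pushed and then shifted back, so this is probably the announced knock. The armature and conrod have not moved. I regrip the block, move it toward the right side, and nudge it again.

Call:
move_arm([
  {"linear": [-0.03,-0.025,-0.03],"delta_rot": [0,0,0]},
  {"linear": [-0.06,-0.05,-0.08],"delta_rot": [0,0,0]},
  {"linear": [-0.08,-0.066,-0.11],"delta_rot": [0,0,0]},
  {"linear": [-0.08,-0.066,-0.15],"delta_rot": [0,0,0]},
  {"linear": [-0.08,-0.066,-0.19],"delta_rot": [0,0,0]},
  {"linear": [-0.08,-0.066,-0.225],"delta_rot": [0,0,0]},
  {"linear": [-0.08,-0.066,-0.238],"delta_rot": [0,0,0]},
  {"linear": [-0.08,-0.066,-0.24],"delta_rot": [0,0,0]},
  {"linear": [-0.08,-0.066,-0.24],"delta_rot": [0,0,0]},
])

```text
t: 48.2
eef_pos: [0.5936, 0.256, 0.0149]
tcp_rot: [[-0.998, 0.068, 0.001], [0.068, 0.998, 0.0], [-0.001, 0.0, -1.0]]
ft_force: [-0.0, -1.1, -0.7]
finger_gap: 0.0463
finger_force: 0.0
```

Call:
move_arm([
  {"linear": [0,0,0],"delta_rot": [0,0,0]},
  {"linear": [0,0,0],"delta_rot": [0,0,0]},
  {"linear": [0,0,0],"delta_rot": [0,0,0]},
  {"linear": [0,0,0],"delta_rot": [0,0,0]},
  {"linear": [0,0,0],"delta_rot": [0,0,0]},
], gripper=0.15)

```text
t: 48.82
eef_pos: [0.5943, 0.2568, 0.0157]
tcp_rot: [[-0.998, 0.068, 0.003], [0.068, 0.998, 0.002], [-0.003, 0.002, -1.0]]
ft_force: [-0.4, 0.5, 6.6]
finger_gap: 0.0244
finger_force: 61.5
```

Call:
move_arm([
  {"linear": [0,0,0.008],"delta_rot": [0,0,0]},
  {"linear": [0.003,-0.01,0.008],"delta_rot": [0,0,0]},
  {"linear": [0.006,-0.021,0.008],"delta_rot": [0,0,0]},
  {"linear": [0.006,-0.021,0.002],"delta_rot": [0,0,0]},
  {"linear": [0.006,-0.021,0.0],"delta_rot": [0,0,0]},
  {"linear": [0.006,-0.021,0.0],"delta_rot": [0,0,0]},
])

```text
t: 49.58
eef_pos: [0.5996, 0.2339, 0.0157]
tcp_rot: [[-0.998, 0.068, 0.001], [0.068, 0.998, -0.001], [-0.001, -0.001, -1.0]]
ft_force: [-2.8, -5.3, 11.9]
finger_gap: 0.0243
finger_force: 62.3
```

Call:
move_arm([
  {"linear": [0,0,0],"delta_rot": [0,0,0]},
  {"linear": [0,0,0],"delta_rot": [0,0,0]},
  {"linear": [0,0,0],"delta_rot": [0,0,0]},
  {"linear": [0,0,0.03],"delta_rot": [0,0,0]},
  {"linear": [0,0,0.06],"delta_rot": [0,0,0]},
  {"linear": [0,0.034,0.07],"delta_rot": [0,0,0]},
  {"linear": [-0.003,0.034,0.07],"delta_rot": [0,0,0]},
], gripper=0.4)

```text
t: 50.45
eef_pos: [0.5965, 0.2708, 0.0844]
tcp_rot: [[-0.998, 0.066, 0.002], [0.066, 0.998, 0.001], [-0.002, 0.001, -1.0]]
ft_force: [-0.3, -0.1, -0.6]
finger_gap: 0.0343
finger_force: 0.0
```

Call:
move_arm([
  {"linear": [0,0,0],"delta_rot": [0,0,0]},
  {"linear": [0,0,0],"delta_rot": [0,0,0]},
  {"linear": [0,0,0],"delta_rot": [0,0,0]},
  {"linear": [0,0,-0.03],"delta_rot": [0,0,0]},
  {"linear": [0,0,-0.06],"delta_rot": [0,0,0]},
  {"linear": [0,0,-0.071],"delta_rot": [0,0,0]},
  {"linear": [0,0,-0.071],"delta_rot": [0,0,0]},
], gripper=0.0)

```text
t: 51.32
eef_pos: [0.596, 0.2687, 0.0123]
tcp_rot: [[-0.998, 0.068, -0.001], [0.068, 0.998, -0.0], [0.001, -0.001, -1.0]]
ft_force: [-0.4, -0.9, -0.8]
finger_gap: 0.0005
finger_force: 0.0
```

Run:
```python
from h import *
s=monitor.read_state();print(s['eef_pos'])
t=grab('top','t13');d=grab('side','s13')
print('brush top',blob(*ORANGE,(120,258,150,290),.030,15,im=t))
m=cv2.inRange(cv2.cvtColor(d,cv2.COLOR_RGB2HSV),ORANGE[0],ORANGE[1]);n,l,st,ce=cv2.connectedComponentsWithStats(m)
for i in range(1,n):
    if st[i,4]>25 and 150<ce[i][0]<340 and ce[i][1]>240: print('side',st[i],ce[i].round(1),onz('side',ce[i],.03))
```

```text
[0.59598213 0.2687485  0.01232446]
brush top [(np.int32(234), array([0.5961, 0.2338]), array([0.0278, 0.1004]), -3.6)]
side [304 299  26  17 211] [316.1 306.5] [[0.42972584 0.06750222 0.03      ]]
side [220 322  23  19 277] [231.  331.2] [[0.56465752 0.2489485  0.03      ]]
```

Call:
move_arm([
  {"linear": [-0.0005,-0.007,0],"delta_rot": [0,0,0]},
  {"linear": [-0.001,-0.012,0],"delta_rot": [0,0,0]},
  {"linear": [-0.001,-0.017,0],"delta_rot": [0,0,0]},
  {"linear": [-0.0015,-0.022,0],"delta_rot": [0,0,0]},
  {"linear": [-0.002,-0.027,0],"delta_rot": [0,0,0]},
  {"linear": [-0.002,-0.031,0],"delta_rot": [0,0,0]},
  {"linear": [-0.002,-0.031,0],"delta_rot": [0,0,0]},
])

```text
t: 52.3
eef_pos: [0.594, 0.2375, 0.0127]
tcp_rot: [[-0.998, 0.068, -0.001], [0.068, 0.998, -0.0], [0.001, -0.0, -1.0]]
ft_force: [0.5, 0.2, -0.4]
finger_gap: -0.0003
finger_force: 0.0
```

Run:
```python
from h import *
s=monitor.read_state();print(s['eef_pos'])
t=grab('top','t14')
print('brush top',blob(*ORANGE,(120,258,150,290),.030,15,im=t))
```

```text
[0.59397871 0.23748308 0.0127116 ]
brush top [(np.int32(88), array([0.6297, 0.208 ]), array([0.0258, 0.029 ]), 1.3), (np.int32(69), array([0.5678, 0.2051]), array([0.0142, 0.0428]), 2.8)]
```

Call:
move_arm([
  {"linear": [0.0005,0.008,0],"delta_rot": [0,0,0]},
  {"linear": [0.0005,0.012,0.04],"delta_rot": [0,0,0]},
  {"linear": [0.0005,0.012,0.1],"delta_rot": [0,0,0]},
  {"linear": [-0.03,-0.03,0.13],"delta_rot": [0,0,-0.02]},
  {"linear": [-0.07,-0.08,0.13],"delta_rot": [0,0,-0.04]},
  {"linear": [-0.11,-0.13,0.13],"delta_rot": [0,0,-0.063]},
  {"linear": [-0.15,-0.175,0.13],"delta_rot": [0,0,-0.063]},
  {"linear": [-0.159,-0.192,0.1],"delta_rot": [0,0,-0.063]},
  {"linear": [-0.159,-0.192,0.06],"delta_rot": [0,0,-0.063]},
  {"linear": [-0.159,-0.192,0.06],"delta_rot": [0,0,-0.063]},
], gripper=0.55)

```text
t: 53.6
eef_pos: [0.4331, 0.046, 0.0712]
tcp_rot: [[-0.991, 0.131, -0.006], [0.131, 0.991, -0.0], [0.006, -0.001, -1.0]]
ft_force: [-0.1, -0.4, 1.1]
finger_gap: 0.047
finger_force: 0.0
```

Run:
```python
from h import *
s=monitor.read_state();print(s['eef_pos'],np.degrees(np.arctan2(s['tcp_rot'][1][0],s['tcp_rot'][0][0])))
t=grab('top','t15');d=grab('side','s15')
print('brush top',blob(*ORANGE,(120,258,150,290),.030,15,im=t))
# side check of armature vs earlier side image
h=lambda im:cv2.inRange(cv2.cvtColor(im,cv2.COLOR_RGB2HSV),ORANGE[0],ORANGE[1])
for nm,im in(('s9',cv2.imread('pics/s9.png')[:,:,::-1]),('s13',cv2.imread('pics/s13.png')[:,:,::-1]),('now',d)):
    n,l,st,ce=cv2.connectedComponentsWithStats(h(np.ascontiguousarray(im)))
    print(nm,[(st[i,4],ce[i].round(1)) for i in range(1,n) if st[i,4]>25 and 290<ce[i][0]<345 and 285<ce[i][1]<330])
```

```text
[0.43310327 0.04599898 0.07123435] 172.49844110956712
brush top [(np.int32(322), array([0.5944, 0.2096]), array([0.0265, 0.1007]), -3.7)]
s9 [(np.int32(209), array([315.8, 306.7]))]
s13 [(np.int32(211), array([316.1, 306.5]))]
now [(np.int32(213), array([315.9, 306.6]))]
```

Call:
move_arm([
  {"linear": [0.001,0,-0.03],"delta_rot": [0,0,0]},
  {"linear": [0.001,0,-0.055],"delta_rot": [0,0,0]},
  {"linear": [0.001,0,-0.064],"delta_rot": [0,0,0]},
  {"linear": [0.001,0,-0.064],"delta_rot": [0,0,0]},
])

```text
t: 54.2
eef_pos: [0.4369, 0.0464, 0.0094]
tcp_rot: [[-0.992, 0.13, 0.001], [0.13, 0.992, 0.0], [-0.001, 0.0, -1.0]]
ft_force: [0.1, -0.2, 0.4]
finger_gap: 0.0474
finger_force: 0.0
```

Call:
move_arm([
  {"linear": [0,0,0],"delta_rot": [0,0,0]},
  {"linear": [0,0,0],"delta_rot": [0,0,0]},
  {"linear": [0,0,0],"delta_rot": [0,0,0]},
  {"linear": [0,0,0],"delta_rot": [0,0,0]},
  {"linear": [0,0,0],"delta_rot": [0,0,0]},
  {"linear": [0,0,0],"delta_rot": [0,0,0]},
], gripper=0.15)

```text
t: 54.95
eef_pos: [0.4372, 0.0462, 0.0102]
tcp_rot: [[-0.992, 0.13, 0.003], [0.13, 0.992, 0.0], [-0.003, 0.001, -1.0]]
ft_force: [-1.1, 0.6, 5.8]
finger_gap: 0.0213
finger_force: 58.5
```

Call:
move_arm([
  {"linear": [0,0,0.05],"delta_rot": [0,0,0]},
  {"linear": [0,0,0.11],"delta_rot": [0,0,0]},
  {"linear": [0.015,0.02,0.15],"delta_rot": [0,0,0]},
  {"linear": [0.045,0.06,0.16],"delta_rot": [0,0,0.03]},
  {"linear": [0.08,0.105,0.16],"delta_rot": [0,0,0.063]},
  {"linear": [0.115,0.15,0.16],"delta_rot": [0,0,0.063]},
  {"linear": [0.145,0.19,0.16],"delta_rot": [0,0,0.063]},
  {"linear": [0.1613,0.2183,0.16],"delta_rot": [0,0,0.063]},
  {"linear": [0.1613,0.2183,0.12],"delta_rot": [0,0,0.063]},
  {"linear": [0.1613,0.2183,0.12],"delta_rot": [0,0,0.063]},
])

```text
t: 56.2
eef_pos: [0.5947, 0.2635, 0.1256]
tcp_rot: [[-0.998, 0.067, -0.008], [0.067, 0.998, -0.003], [0.008, -0.004, -1.0]]
ft_force: [-1.3, -0.5, -2.8]
finger_gap: 0.0218
finger_force: 60.0
```

Call:
move_arm([
  {"linear": [0,0,-0.04],"delta_rot": [0,0,0]},
  {"linear": [0,0,-0.08],"delta_rot": [0,0,0]},
  {"linear": [0,0,-0.1],"delta_rot": [0,0,0]},
  {"linear": [0,0,-0.109],"delta_rot": [0,0,0]},
  {"linear": [0,0,-0.112],"delta_rot": [0,0,0]},
  {"linear": [0,0,-0.112],"delta_rot": [0,0,0]},
])

```text
t: 56.95
eef_pos: [0.5982, 0.2645, 0.0182]
tcp_rot: [[-0.998, 0.068, 0.002], [0.068, 0.998, 0.001], [-0.002, 0.001, -1.0]]
ft_force: [-0.6, 0.1, -2.6]
finger_gap: 0.0213
finger_force: 60.1
```

Free so far. I lower it the last 2 mm, release, rise and move over to the conrod.

Call:
move_arm([
  {"linear": [0,0,-0.002],"delta_rot": [0,0,0]},
  {"linear": [0,0,-0.002],"delta_rot": [0,0,0]},
])

```text
t: 57.2
eef_pos: [0.5982, 0.2647, 0.0163]
tcp_rot: [[-0.998, 0.068, 0.002], [0.068, 0.998, 0.001], [-0.002, 0.001, -1.0]]
ft_force: [-0.2, -1.1, 4.9]
finger_gap: 0.0215
finger_force: 60.7
```

Call:
move_arm([
  {"linear": [0,0,0],"delta_rot": [0,0,0]},
  {"linear": [0,0,0],"delta_rot": [0,0,0]},
  {"linear": [0,0,0],"delta_rot": [0,0,0]},
  {"linear": [0,0,0.03],"delta_rot": [0,0,0]},
  {"linear": [0,0,0.09],"delta_rot": [0,0,0]},
  {"linear": [0.02,0.03,0.14],"delta_rot": [0,0,0]},
  {"linear": [0.05,0.06,0.19],"delta_rot": [0,0,0]},
  {"linear": [0.08,0.06,0.24],"delta_rot": [0,0,0]},
  {"linear": [0.08,0.06,0.24],"delta_rot": [0,0,0]},
], gripper=0.4)

```text
t: 58.32
eef_pos: [0.6809, 0.3257, 0.2599]
tcp_rot: [[-0.998, 0.068, 0.01], [0.068, 0.998, 0.005], [-0.01, 0.006, -1.0]]
ft_force: [0.3, 0.0, -0.6]
finger_gap: 0.0341
finger_force: 0.0
```

Run:
```python
from h import *
s=monitor.read_state();print(s['eef_pos'],np.degrees(np.arctan2(s['tcp_rot'][1][0],s['tcp_rot'][0][0])))
t=grab('top','t16')
print('orange top',blob(*ORANGE,(120,258,150,290),.030,15,im=t))
h=cv2.cvtColor(t,cv2.COLOR_RGB2HSV)
# conrod: dark holes near old place
V=h[...,2][225:285,280:330].astype(int);S=h[...,1][225:285,280:330].astype(int)
n,l,st,ce=cv2.connectedComponentsWithStats(((V<75)&(S<20)).astype(np.uint8))
print('holes',[(st[i,4],(ce[i]+[280,225]).round(1),onz('top',ce[i]+[280,225],.02).round(4)) for i in range(1,n) if st[i,4]>5])
```

```text
[0.68088687 0.32566302 0.25987344] 176.09759126606525
orange top [(np.int32(321), array([0.5943, 0.2098]), array([0.0264, 0.1008]), -3.5), (np.int32(182), array([0.5965, 0.264 ]), array([0.0208, 0.07  ]), -2.5)]
holes [(np.int32(14), array([305.5, 241.3]), array([[ 0.4767, -0.0451,  0.02  ]])), (np.int32(34), array([300.9, 266.4]), array([[ 0.406 , -0.0338,  0.02  ]]))]
```

Call:
move_arm([
  {"linear": [-0.03,-0.045,0],"delta_rot": [0,0,0]},
  {"linear": [-0.06,-0.092,0],"delta_rot": [0,0,-0.02]},
  {"linear": [-0.09,-0.138,0],"delta_rot": [0,0,-0.04]},
  {"linear": [-0.12,-0.184,-0.02],"delta_rot": [0,0,-0.06]},
  {"linear": [-0.15,-0.23,-0.04],"delta_rot": [0,0,-0.085]},
  {"linear": [-0.18,-0.275,-0.06],"delta_rot": [0,0,-0.085]},
  {"linear": [-0.21,-0.32,-0.09],"delta_rot": [0,0,-0.085]},
  {"linear": [-0.2395,-0.366,-0.12],"delta_rot": [0,0,-0.085]},
  {"linear": [-0.2395,-0.366,-0.17],"delta_rot": [0,0,-0.085]},
  {"linear": [-0.2395,-0.366,-0.2],"delta_rot": [0,0,-0.085]},
])

```text
t: 59.62
eef_pos: [0.4339, -0.0417, 0.052]
tcp_rot: [[-0.988, 0.154, -0.006], [0.154, 0.988, 0.001], [0.006, 0.0, -1.0]]
ft_force: [0.4, -0.3, -0.5]
finger_gap: 0.0341
finger_force: 0.0
```

Call:
move_arm([
  {"linear": [0,0,0],"delta_rot": [0,0,0]},
  {"linear": [0,0,0],"delta_rot": [0,0,0]},
])

```text
t: 59.88
eef_pos: [0.4378, -0.0414, 0.0552]
tcp_rot: [[-0.988, 0.152, 0.0], [0.152, 0.988, 0.0], [0.0, 0.0, -1.0]]
ft_force: [0.4, 0.0, 0.4]
finger_gap: 0.0342
finger_force: 0.0
```

Call:
move_arm([
  {"linear": [0.0035,0.001,-0.03],"delta_rot": [0,0,0]},
  {"linear": [0.0035,0.001,-0.048],"delta_rot": [0,0,0]},
  {"linear": [0.0035,0.001,-0.048],"delta_rot": [0,0,0]},
])

```text
t: 60.25
eef_pos: [0.4413, -0.0403, 0.0071]
tcp_rot: [[-0.988, 0.152, -0.0], [0.152, 0.988, 0.0], [0.0, 0.0, -1.0]]
ft_force: [-0.5, -0.0, -0.5]
finger_gap: 0.0343
finger_force: 0.0
```

Call:
move_arm([
  {"linear": [0,0,0],"delta_rot": [0,0,0]},
  {"linear": [0,0,0],"delta_rot": [0,0,0]},
  {"linear": [0,0,0],"delta_rot": [0,0,0]},
  {"linear": [0,0,0],"delta_rot": [0,0,0]},
  {"linear": [0,0,0],"delta_rot": [0,0,0]},
  {"linear": [0,0,0],"delta_rot": [0,0,0]},
], gripper=0.1)

```text
t: 61.0
eef_pos: [0.4425, -0.0406, 0.0083]
tcp_rot: [[-0.988, 0.152, 0.003], [0.152, 0.988, -0.0], [-0.003, 0.0, -1.0]]
ft_force: [-0.3, 0.3, 6.6]
finger_gap: 0.0165
finger_force: 59.8
```

Call:
move_arm([
  {"linear": [0,0,0.05],"delta_rot": [0,0,0]},
  {"linear": [0,0,0.11],"delta_rot": [0,0,0]},
  {"linear": [0.005,0.03,0.15],"delta_rot": [0,0,0]},
  {"linear": [0.015,0.08,0.16],"delta_rot": [0,0,0.03]},
  {"linear": [0.028,0.135,0.16],"delta_rot": [0,0,0.06]},
  {"linear": [0.04,0.19,0.16],"delta_rot": [0,0,0.085]},
  {"linear": [0.052,0.24,0.16],"delta_rot": [0,0,0.085]},
  {"linear": [0.0619,0.2843,0.15],"delta_rot": [0,0,0.085]},
  {"linear": [0.0619,0.2843,0.12],"delta_rot": [0,0,0.085]},
  {"linear": [0.0619,0.2843,0.12],"delta_rot": [0,0,0.085]},
])

```text
t: 62.25
eef_pos: [0.5012, 0.2432, 0.1249]
tcp_rot: [[-0.998, 0.067, -0.005], [0.067, 0.998, -0.003], [0.005, -0.003, -1.0]]
ft_force: [-0.4, 0.3, -1.5]
finger_gap: 0.0165
finger_force: 59.6
```

Call:
move_arm([
  {"linear": [0,0,0],"delta_rot": [0,0,0]},
  {"linear": [0,0,-0.04],"delta_rot": [0,0,0]},
  {"linear": [0,0,-0.07],"delta_rot": [0,0,0]},
  {"linear": [0,0,-0.07],"delta_rot": [0,0,0]},
])

```text
t: 62.75
eef_pos: [0.5025, 0.2426, 0.0564]
tcp_rot: [[-0.998, 0.069, -0.003], [0.069, 0.998, -0.001], [0.003, -0.001, -1.0]]
ft_force: [0.4, 0.4, -1.7]
finger_gap: 0.0161
finger_force: 59.5
```

Call:
move_arm([
  {"linear": [0.001,0.0005,-0.02],"delta_rot": [0,0,0]},
  {"linear": [0.001,0.0005,-0.033],"delta_rot": [0,0,0]},
  {"linear": [0.001,0.0005,-0.04],"delta_rot": [0,0,0]},
  {"linear": [0.001,0.0005,-0.04],"delta_rot": [0,0,0]},
  {"linear": [0.001,0.0005,-0.04],"delta_rot": [0,0,0]},
])

```text
t: 63.38
eef_pos: [0.5079, 0.2453, 0.0216]
tcp_rot: [[-0.998, 0.069, 0.008], [0.069, 0.998, 0.004], [-0.008, 0.004, -1.0]]
ft_force: [0.2, -0.6, 9.8]
finger_gap: 0.016
finger_force: 64.4
```

Run:
```python
from h import *
s=monitor.read_state();print(s['eef_pos'],s['ft_force'],s['moment'])
t=grab('top','t17')
print('orange top',blob(*ORANGE,(120,258,150,290),.030,15,im=t))
s=monitor.read_state();print(s['eef_pos'],s['ft_force'],s['moment'])
```

```text
[0.50788791 0.24530605 0.02157869] [ 0.22519668 -0.56864388  9.84333302] [-0.11808865  0.48716728 -0.03503429]
orange top [(np.int32(325), array([0.5941, 0.2097]), array([0.0265, 0.1013]), -3.8), (np.int32(72), array([0.6135, 0.2648]), array([0.0222, 0.0371]), -6.2)]
[0.50790635 0.2453033  0.02159826] [ 1.12435128 -0.39782843  9.93114713] [-0.06819733  0.46332628 -0.0265655 ]
```

The force and moment put the contact about 44 mm toward the front. The rod's big end is resting on a front-side hinge knuckle. I lift, turn the rod slightly, and shift it between the hinges.

Call:
move_arm([
  {"linear": [0,0,0.02],"delta_rot": [0,0,0]},
  {"linear": [0.0004,0.006,0.025],"delta_rot": [0,0,-0.08]},
  {"linear": [0.0004,0.006,0.025],"delta_rot": [0,0,-0.15]},
  {"linear": [0.0004,0.006,0.025],"delta_rot": [0,0,-0.15]},
])

```text
t: 63.92
eef_pos: [0.506, 0.2505, 0.044]
tcp_rot: [[-0.976, 0.216, 0.003], [0.216, 0.976, 0.002], [-0.003, 0.002, -1.0]]
ft_force: [-0.8, -0.6, -1.5]
finger_gap: 0.0161
finger_force: 62.8
```

Call:
move_arm([
  {"linear": [-0.0015,-0.001,0],"delta_rot": [0,0,0]},
  {"linear": [-0.0015,-0.001,-0.015],"delta_rot": [0,0,0]},
  {"linear": [-0.0015,-0.001,-0.024],"delta_rot": [0,0,0]},
  {"linear": [-0.0015,-0.001,-0.027],"delta_rot": [0,0,0]},
  {"linear": [-0.0015,-0.001,-0.027],"delta_rot": [0,0,0]},
])

```text
t: 64.55
eef_pos: [0.5059, 0.2494, 0.0159]
tcp_rot: [[-0.977, 0.215, 0.005], [0.215, 0.977, 0.001], [-0.005, 0.002, -1.0]]
ft_force: [4.2, -2.4, 9.0]
finger_gap: 0.0163
finger_force: 65.0
```

Run:
```python
from h import *
s=monitor.read_state();print(s['eef_pos'],s['ft_force'],s['moment'])
```

```text
[0.50592142 0.24943705 0.01593064] [ 4.22335859 -2.38362713  8.95988906] [-0.32425302 -0.19980718  0.08763891]
```

Call:
move_arm([
  {"linear": [0,0,0],"delta_rot": [0,0,0]},
  {"linear": [0,0,0],"delta_rot": [0,0,0]},
  {"linear": [0,0,0],"delta_rot": [0,0,0]},
  {"linear": [0,0,0.03],"delta_rot": [0,0,0]},
  {"linear": [0,0,0.08],"delta_rot": [0,0,0]},
  {"linear": [0,0,0.14],"delta_rot": [0,0,0]},
  {"linear": [-0.02,-0.06,0.18],"delta_rot": [0,0,0]},
  {"linear": [-0.04,-0.12,0.2],"delta_rot": [0,0,0]},
  {"linear": [-0.05,-0.18,0.2],"delta_rot": [0,0,0]},
  {"linear": [-0.06,-0.24,0.2],"delta_rot": [0,0,0]},
], gripper=0.35)

```text
t: 65.8
eef_pos: [0.4446, 0.0191, 0.2152]
tcp_rot: [[-0.977, 0.215, 0.002], [0.215, 0.977, -0.0], [-0.002, 0.0, -1.0]]
ft_force: [1.5, 0.2, 0.2]
finger_gap: 0.0298
finger_force: 0.0
```

Run:
```python
from h import *
s=monitor.read_state();print(s['eef_pos'],s['ft_force'])
t=grab('top','t18');d=grab('side','s18')
C=np.array([.5482,.2548]);X=np.array([.9978,-.0674]);Y=np.array([.0674,.9978])
def tt(c): return ((c-C)@X).round(4),((c-C)@Y).round(4)
for b in blob(*ORANGE,(120,258,150,290),.030,15,im=t): print('orange',b,tt(b[1]))
h=cv2.cvtColor(t,cv2.COLOR_RGB2HSV)
# grey conrod on blue floor: low saturation inside tote
for b in blob((0,0,80),(180,70,255),(150,248,205,272),.026,20,im=t): print('grey',b,tt(b[1]))
m=cv2.inRange(h,(0,0,0),(180,70,70));
n,l,st,ce=cv2.connectedComponentsWithStats(m[170:275,165:245])
for i in range(1,n):
    if st[i,4]>4: p=onz('top',ce[i]+[165,170],.026)[0];print('hole',st[i,4],(ce[i]+[165,170]).round(1),p.round(4),tt(p[:2]))
# rim of tote now vs. t9 (walls upright?)
a=cv2.imread('pics/t9.png')[:,:,::-1];
for nm,im in(('t9',a),('now',t)):
    m=cv2.inRange(cv2.cvtColor(np.ascontiguousarray(im),cv2.COLOR_RGB2HSV),(100,110,30),(128,255,255));m[:,240:]=0
    c=max(cv2.findContours(m,0,1)[0],key=cv2.contourArea);print(nm,cv2.boundingRect(c))
for nm,z in(('cap',0),):
    hs=cv2.inRange(h,(100,110,40),(125,255,255));n,l,st,ce=cv2.connectedComponentsWithStats(hs[200:260,360:410])
    for i in range(1,n):
        if st[i,4]>8: print('cap dot',onz('top',ce[i]+[360,200],.11).round(4))
```

```text
[0.44458975 0.01906441 0.21521749] [1.51528256 0.1611943  0.16865426]
orange (np.int32(323), array([0.5944, 0.2096]), array([0.0265, 0.1007]), -3.7) (np.float64(0.0491), np.float64(-0.042))
orange (np.int32(186), array([0.5968, 0.2656]), array([0.0215, 0.0703]), -4.9) (np.float64(0.0478), np.float64(0.0141))
grey (np.int32(3486), array([0.4788, 0.2579]), array([0.1874, 0.2785]), -88.4) (np.float64(-0.0695), np.float64(-0.0016))
grey (np.int32(34), array([0.553, 0.198]), array([0.0113, 0.0287]), 2.7) (np.float64(0.0086), np.float64(-0.0564))
grey (np.int32(310), array([0.5047, 0.2512]), array([0.0351, 0.1023]), -9.5) (np.float64(-0.0432), np.float64(-0.0065))
grey (np.int32(30), array([0.4463, 0.2748]), array([0.0056, 0.0284]), -88.5) (np.float64(-0.103), np.float64(0.0131))
grey (np.int32(50), array([0.4182, 0.1192]), array([0.0056, 0.0585]), 2.1) (np.float64(-0.1206), np.float64(-0.1441))
hole 5 [228.8 181. ] [0.6429 0.1772 0.026 ] (np.float64(0.0997), np.float64(-0.071))
hole 9 [202.3 182.7] [0.6364 0.2527 0.026 ] (np.float64(0.0882), np.float64(0.0039))
hole 9 [227.8 196.8] [0.5972 0.178  0.026 ] (np.float64(0.054), np.float64(-0.0734))
hole 8 [174.2 209.5] [0.5571 0.3288 0.026 ] (np.float64(0.0039), np.float64(0.0745))
hole 11 [198.7 211.5] [0.5529 0.2585 0.026 ] (np.float64(0.0044), np.float64(0.004))
hole 133 [242.8 257. ] [0.4276 0.1285 0.026 ] (np.float64(-0.1118), np.float64(-0.1341))
hole 11 [223.1 237.5] [0.4808 0.1859 0.026 ] (np.float64(-0.0626), np.float64(-0.0733))
t9 (170, 171, 58, 83)
now (169, 171, 59, 83)
cap dot [[ 0.5012 -0.2636  0.11  ]]
```

```bash
python3 -c "
from rig import robot
print(robot.hand_in())"
```

```text
the job is handed in; nothing more can be done
None
```

I handed the job in at about 66 s, with the cap clamped and latched, all three tote sides upright, and the armature, conrod and brush block in the tote with none on another; the final check was by top-camera measurement, so the conrod's flatness is inferred from its full measured length, and no verdict was returned.

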